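# Press the lid onto a sample tin with one turn of the flywheel press

## Task

Stand the small metal sample tin upright between the four pins on the press's carriage, and slide the carriage fully in by its tab so that the tin is under the ram. Then turn the flywheel clockwise by its handle through exactly one revolution, so that the ram presses the lid down and rises again, stop with the handle back at its mark, and let go. Keep the tin upright, press the lid only with the press, and leave the other things on the desk where they are.

Things in the scene. Friction and masses are not known exactly. Their poses are not given: they have to be found in the camera images.
- tin: Small round metal sample tin, 44 mm across, upright and loose on the desk; body 21 mm tall, about 95 g. Its plug lid (37 mm across) starts standing proud, top 28 mm above the underside. Origin: centre of the underside, z up. The only such tin; the tape roll of similar size is a ring with a hole.
- tin_lid (a joint): Plug lid of the tin: 0 = standing proud (top 7 mm above the tin's body), grows as it is pressed down, at most 0.006 m (top 1 mm above the body). Stiff, about 6 N to move, stays where it is left. The ram presses it to about 0.0055.
- cradle (a point): Centre of the tin's place on the flat top of the press's carriage, 40 mm above the desk; moves with it. Four pins, 6 mm thick and tall, stand round it at 28 mm radius, 40 degrees either side of its +x and -x axes; its +y and -y sides are open for fingers. A tin between the pins has about 3 mm of play. x: the way the carriage slides in; z up.
- carriage_slide (a joint): The carriage, a 150 x 62 mm aluminium plate on a bed: 0 = fully out (towards the robot), 0.095 m = fully in against its stop, tin right under the ram. Slides along the x axis of cradle, friction about 1.2 N, stays where it is left.
- tab (a point): Top centre of the black upright tab on the carriage's outer end, for pinching or pushing: 12 mm thick (across, y), 20 mm long (x), 36 mm tall above the carriage; top 76 mm above the desk, 95 mm behind (-x) cradle. Same axes as cradle.
- under_ram (a point): Fixed point on the ram's axis, 40 mm above the desk: where cradle is with the carriage fully in. The ram's 34 mm foot is 42.5 mm above it at rest, 22.5 mm at the bottom of the stroke. The press head above it, 70 mm wide, reaches from 29 mm in front (-x) of it back to its column, 108 to 148 mm above the desk. Axes as axle.
- axle (a point): Centre of the flywheel, fixed, 85 mm above the desk. x: away from the press's front (where the carriage comes out); z: the wheel's axis, up. The level steel wheel is 144 mm across, rim 58 to 76 mm above the desk, 200 mm left of the ram. A small steel post 86 mm from the axis along +x, 65 mm high, marks the handle's home.
- wheel (a joint): Turn of the flywheel: 0 = home, the start (handle along +x of axle, by the mark post); grows clockwise seen from above; 6.283 = one revolution, handle at the mark again. A backstop bars turning back past the start. Takes 0.06 to 0.2 N m, coasts little. The ram goes down in the first half turn and up in the second; beyond, a second stroke begins (stop at 7.18).
- handle (a point): Top centre of the upright black crank handle on the flywheel: 22 mm thick round sleeve, 46 mm tall, freely turning about its own upright axis, 55 mm from the wheel's axis; top 125 mm above the desk, bottom 79 mm.
- tape: Roll of clear tape lying flat, 54 mm across, 19 mm tall, bystander. Origin: centre of its underside.
- stapler: Stapler, 120 x 34 x 38 mm, bystander. Origin: centre of its underside, x along it.
- stone: Grey stone paperweight, 72 mm across, 32 mm tall, bystander. Origin: centre of its underside.
- basket: Woven basket, 140 mm across, 80 mm tall, bystander. Origin: centre of its underside.
- pen_cup: White mug-sized cup of pens, 80 mm across, 150 mm tall with the pens, bystander. Origin: centre of its underside.
- jar: Glass jar with a metal cap, 60 mm across, 80 mm tall, bystander. Origin: centre of its underside.
- calculator: Desk calculator, 150 x 85 x 20 mm, bystander. Origin: centre of its underside, x along it.
Not all that is in view belongs to the job. What is shaped like the tin but red or yellow is not meant.

How it is judged:
By the outcome, as a careful person would: the job done as asked, in the order asked, and still so for the second after the job is handed in, with the robot touching nothing.
It also fails if it takes over 72 s, if anything falls off the work surface, if the arm or the gripper's body presses on something with over 40 N, if the wrist force passes 120 N, or if a joint passes its speed limit or range.

## Robot

A 6-joint arm with a two-finger parallel gripper is mounted at the origin on the work surface. World frame = base frame: x ahead of the robot, y to its left, z up, the work surface at z = 0. Lengths are in m, angles in degrees, forces in N, time in s.
With the tool pointing down it reaches from about 0.35 to 0.775 m from the base axis. Payload 7.3 kg.
Tool frame: the origin (TCP) lies at the very end of the fingers, on their centre line; the grasp point (between the pads) lies 19 mm behind it; z points along the fingers, x is the direction in which the jaws open and shut, and the axes are right-handed (so a half turn about z gives the same grasp; the last joint's range is limited). The gripper opens to 92 mm and grips with 3 to 60 N. Pads are 19 mm wide; open, the fingers measure 130 mm over their backs; the gripper's body (75 mm by 190 mm) begins 47 mm behind the grasp point.
Start: joints at [55.634, 19.595, 87.324, -0, 73.075, -8.365], TCP at [0.23, 0.472, 0.227] pointing down, gripper open.
Joint ranges: [-145.02, 145.02], [-44.19, 115.74], [2.07, 154.8], [-57.11, 237.11], [16.16, 152.29], [-177.93, 177.93]. Speed limits (degrees/s): [147.25, 147.25, 180, 180, 180, 180].

## Interface

Orientations are given as [roll, pitch, yaw] about the fixed x, y, z axes, in that order (R = Rz(yaw) Ry(pitch) Rx(roll)).
In Python, from plant import readout, read_camera, camera_info, r gives the robot as it stands.
- The arm moves only by the tool servo_tool, never from a script. Its argument "deltas" is a list of rows, each an object of numbers: "dx", "dy", "dz": the shift along the tool's x, y, z scaled (see below); "wx", "wy", "wz": the turn, a rotation vector about the tool's x, y, z scaled (see below); "fingers": the finger opening in mm, from 0 to 91.8. A call has 1 to 10 rows; each row is the pose to reach, as a shift and turn from the pose commanded when the call began, along the tool's axes at that moment; what a row does not reach only later rows make up. The controller multiplies each number of a shift by 0.6 m and each number of a turn by pi/2 rad. A row lasts 1/8 s, in which the tool goes at most 62.5 mm and 10.7 degrees, less where a joint would pass 70% of its speed; a pose out of reach is approached as far as the arm can. A call with a number of a shift or a turn outside -1 to 1 is refused whole. A call with a gripper value outside its range is refused whole. The fingers move at their own pace and stop on an object; "grip_force" is the grip in N (left out, the last holds). Time passes only in rows, so rows that repeat a pose let the fingers close. It gives the time, the measured TCP pose, the force and the opening at its end, in the units of the state.
- readout.sense(): the state, without advancing time (a new reading comes with each control period).
- read_camera(name): name is "scene" or "top" or "wrist"; returns the picture (400x640x3 uint8, blue, green, red); there is no depth.
- camera_info(name): a dict with "vfov" (degrees; the focal length in pixels is half the picture's height over the tangent of half this angle, whatever the lens; pixels are square), "cx", "cy" (the principal point, pixels), "extrinsics" (4x4, takes a point from camera to world coordinates); the wrist camera has in their place "tool_from_camera" (4x4, takes a point from camera to tool coordinates, whose origin is the TCP and whose axes are the tool frame's). Camera axes: x right, y down, z forward; pixel columns grow to the right and rows downward; lengths in m; the calibration is good to about 2 mm. A picture is of the moment at which its call begins: read the wrist's pose just before it. camera_info takes no time and is no camera call.
- r.finish_job(): hands the job in, once; it reports no verdict.
The state is a dict: "time": time; "qpos": joint angles; "dq": joint speeds; "joint_torque": joint torques, N m; "eef_pos": TCP position; "ee_rot": TCP orientation; "wrist_force": force on the tool from outside, world axes, zero at the start; "wrist_torque": the same for the moment, N m; "width": opening from 0.0 (shut) to 1.0 (fully open).
Only numpy, scipy, OpenCV 4.12 (cv2) and the standard library are available. Lean on these libraries where they do the work, as an engineer would, in place of code of your own. Each camera call takes 0.05 s, during which the arm holds its last target.

## Working session

There is one attempt and no reset: what is moved stays moved. The work goes in short steps, Python scripts to look and compute and a tool call to move; the robot and the scene stay as the last step left them, time stands still between calls to the robot, and variables do not carry over. Pictures are saved under pics/ and viewed, and the job is handed in when it is done.

Besides the shell and the picture viewer there is one more tool, called as name([rows], argument=value, ...), one row to a line, values as JSON. servo_tool: Moves the arm, as the interface text tells. Its arguments: {"type":"object","properties":{"deltas":{"type":"array"},"grip_force":{"type":"number"}},"required":["deltas"]}

```bash
ls; mkdir -p pics; cat > h.py <<'E'
import numpy as np, cv2
from plant import readout, read_camera, camera_info, r
from scipy.spatial.transform import Rotation as R
def K(name):
    i=camera_info(name); f=200/np.tan(np.radians(i['vfov'])/2); return f,i['cx'],i['cy'],i
def Twc(name,s=None):
    f,cx,cy,i=K(name)
    if name!='wrist': return np.array(i['extrinsics'])
    T=np.eye(4);T[:3,:3]=R.from_euler('xyz',s['ee_rot'],degrees=True).as_matrix();T[:3,3]=s['eef_pos']
    return T@np.array(i['tool_from_camera'])
def ray(name,u,v,z,s=None):
    f,cx,cy,i=K(name);T=Twc(name,s)
    d=T[:3,:3]@np.array([(u-cx)/f,(v-cy)/f,1]);o=T[:3,3]
    return o+d*(z-o[2])/d[2]
def proj(name,p,s=None):
    f,cx,cy,i=K(name);T=np.linalg.inv(Twc(name,s));q=T[:3,:3]@np.array(p)+T[:3,3]
    return np.array([cx+f*q[0]/q[2],cy+f*q[1]/q[2]])
E
python3 - <<'E'
from h import *
s=readout.sense();print(s)
for n in ('scene','top','wrist'):
    print(n,camera_info(n)); cv2.imwrite(f'pics/{n}0.png',read_camera(n))
E
```

```text
pics
{'time': 0.0, 'qpos': array([ 5.56356220e+01,  1.96368487e+01,  8.73764568e+01, -1.47170573e-03,
        7.30721768e+01, -8.36482455e+00]), 'dq': array([ 0.05190589,  0.02368686,  0.10544982,  0.00711678,  0.04451348,
       -0.02300235]), 'joint_torque': array([ 6.20807623e-04, -4.31233978e+01, -2.44224447e+01,  7.19093322e-02,
        5.58792707e-02, -1.26956065e-04]), 'eef_pos': array([0.22990358, 0.47155214, 0.22604592]), 'ee_rot': array([-1.79988957e+02,  8.47776223e-02,  6.40008843e+01]), 'wrist_force': array([ 0.85641596, -0.46186563,  0.68063393]), 'wrist_torque': array([ 0.0182062 , -0.08087263, -0.02102712]), 'width': 0.9993543542360411}
scene {'vfov': 50.07559760454352, 'cx': 322.3856012890178, 'cy': 196.1586124293411, 'extrinsics': array([[ 0.56629043,  0.59566091, -0.56965185,  1.21047053],
       [ 0.82405051, -0.39577155,  0.40534631, -0.44788217],
       [ 0.01599696, -0.69896563, -0.71497632,  0.94964287],
       [ 0.        ,  0.        ,  0.        ,  1.        ]])}
top {'vfov': 48.5637880388594, 'cx': 315.47643015473096, 'cy': 197.61246375832144, 'extrinsics': array([[ 0.00907973, -0.99174138,  0.127932  ,  0.40527975],
       [-0.99995664, -0.00874061,  0.00321193,  0.01886798],
       [-0.0020672 , -0.12795562, -0.99177774,  1.1672756 ],
       [ 0.        ,  0.        ,  0.        ,  1.        ]])}
wrist {'vfov': 63.85989149776954, 'cx': 320.6900690976659, 'cy': 203.06733687147383, 'tool_from_camera': array([[ 9.99999094e-01, -9.04766661e-04,  9.96872682e-04,
        -1.24972390e-03],
       [ 5.78973342e-04,  9.57544936e-01,  2.88283471e-01,
        -7.71719390e-02],
       [-1.21537966e-03, -2.88282633e-01,  9.57544592e-01,
        -1.58237684e-01],
       [ 0.00000000e+00,  0.00000000e+00,  0.00000000e+00,
         1.00000000e+00]])}
```

View pics/scene0.png

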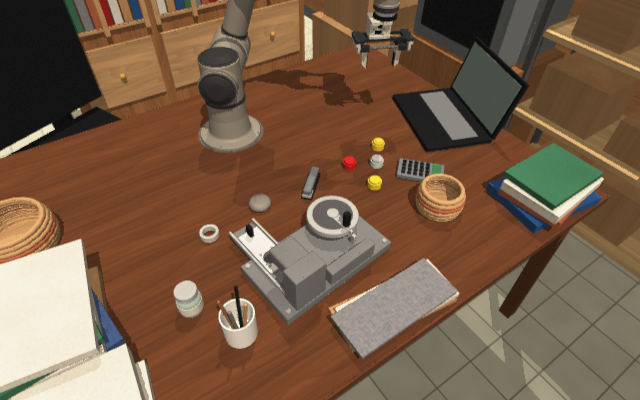

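View pics/top0.png

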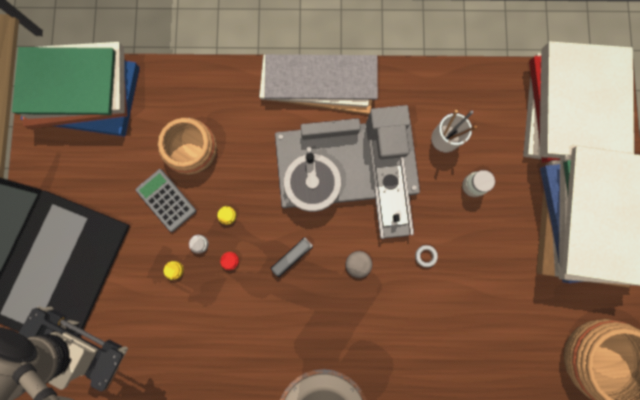

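View pics/wrist0.png

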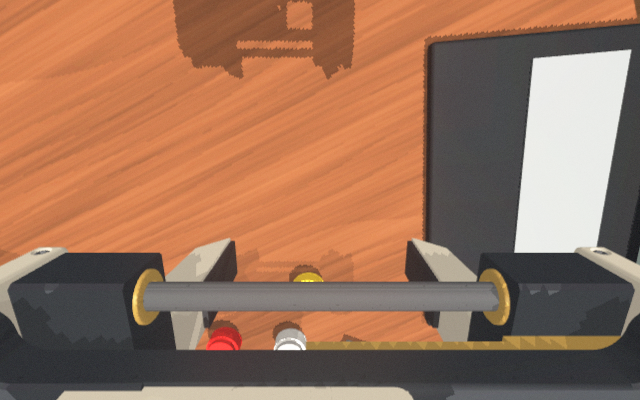

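```bash
python3 - <<'E'
from h import *
im=cv2.imread('pics/top0.png')
a=cv2.resize(im[90:250,260:440],None,fx=4,fy=4,interpolation=cv2.INTER_CUBIC)[:600]
cv2.imwrite('pics/press0.png',a)
b=cv2.resize(im[190:290,150:320],None,fx=4,fy=4,interpolation=cv2.INTER_CUBIC)
cv2.imwrite('pics/tin0.png',b)
s=cv2.imread('pics/scene0.png')
cv2.imwrite('pics/sc1.png',cv2.resize(s[130:320,220:420],None,fx=3.1,fy=3.1,interpolation=cv2.INTER_CUBIC))
cv2.imwrite('pics/sc2.png',cv2.resize(s[130:210,290:450],None,fx=5,fy=5,interpolation=cv2.INTER_CUBIC))
E
```

```text
(no output)
```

View pics/press0.png

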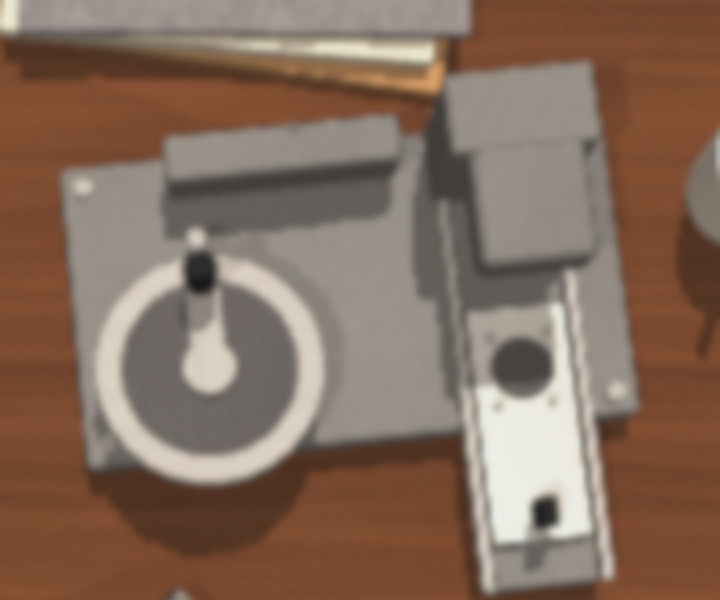

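View pics/tin0.png

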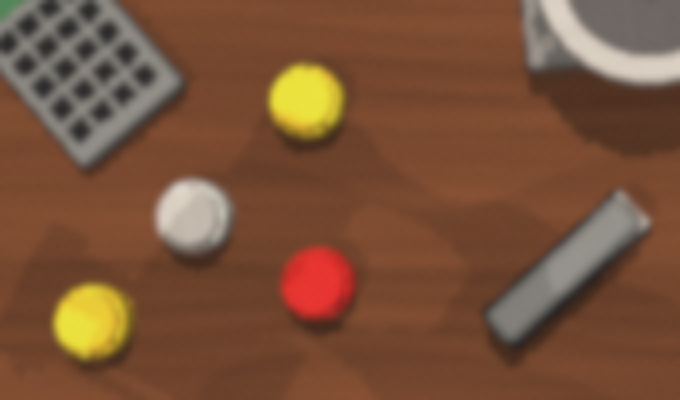

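View pics/sc1.png

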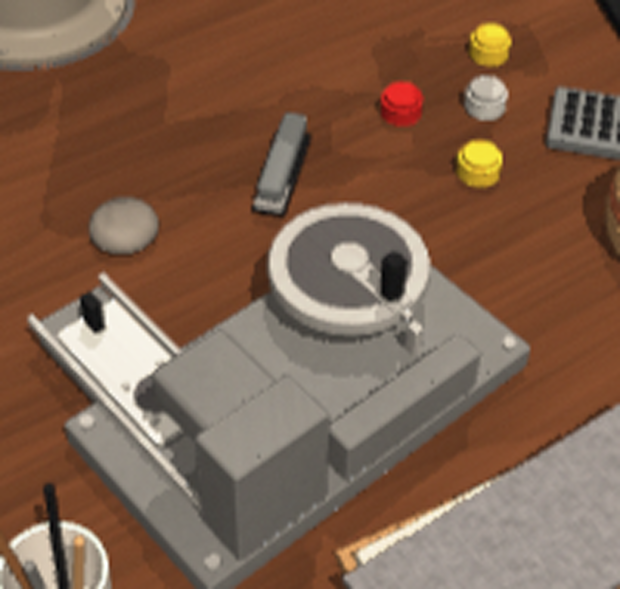

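View pics/sc2.png

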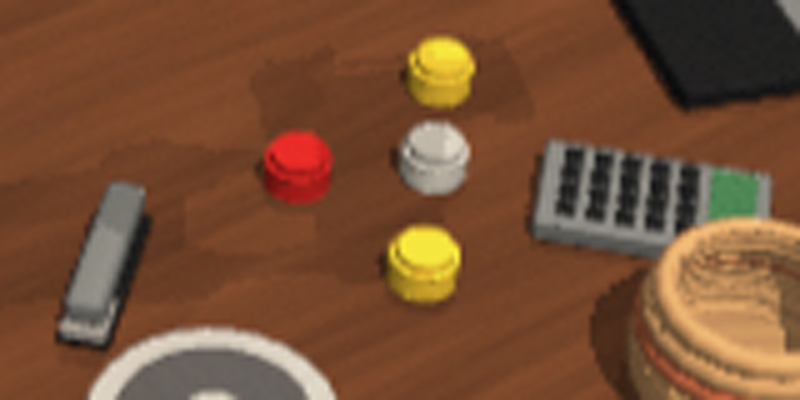

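```bash
python3 - <<'E'
from h import *
P=lambda u,v:(260+u/4-.375,90+v/4-.375)
q={'hub':(209,365,.085),'hub76':(210,369,.076),'handle':(200,260,.125),'post':(196,238,.065),'tab':(547,503,.076),'crad':(522,367,.040),
'pFL':(499,407,.046),'pFR':(553,400,.046),'pBL':(490,339,.046),'pBR':(545,331,.046),'railL':(490,588,.04),'railR':(607,577,.04)}
W={}
for k,(u,v,z) in q.items(): W[k]=ray('top',*P(u,v),z); print(k,W[k].round(4))
d=W['crad']-W['tab'];print('cr-tab',np.hypot(*d[:2]),np.degrees(np.arctan2(d[1],d[0])))
d=W['handle']-W['hub'];print('handle-hub',np.hypot(*d[:2]),np.degrees(np.arctan2(d[1],d[0])))
d=W['post']-W['hub'];print('post-hub',np.hypot(*d[:2]),np.degrees(np.arctan2(d[1],d[0])))
im=cv2.imread('pics/top0.png')
# rim fit & tin
t=im[225:262,180:216].astype(int);b,g,r_=t[...,0],t[...,1],t[...,2]
m=((b>95)).astype(np.uint8)
ys,xs=np.nonzero(m);print(m.sum(),xs.mean()+180,ys.mean()+225,xs.min()+180,xs.max()+180,ys.min()+225,ys.max()+225)
(cx,cy),rad=cv2.minEnclosingCircle(np.argwhere(m)[:,::-1].astype(np.float32));print(cx+180,cy+225,rad)
for z in (.021,.015,.028):print(ray('top',xs.mean()+180,ys.mean()+225,z))
ca=camera_info('top');print((198-175)/1)
s=cv2.imread('pics/scene0.png')
t=s[150:172,364:390];m=t[...,0]>110;ys,xs=np.nonzero(m);print(m.sum(),xs.mean()+364,ys.mean()+150); 
for z in (.015,.018):print(ray('scene',xs.mean()+364,ys.mean()+150,z))
# scene estimates
S=lambda u,v:(220+u/3.1-.34,130+v/3.1-.34)
for k,u,v,z in (('hub',350,258,.085),('handle',395,262,.125),('tab',93,303,.076)):print(k,ray('scene',*S(u,v),z).round(4))
E
```

```text
hub [0.5866 0.0317 0.085 ]
hub76 [0.5855 0.0311 0.076 ]
handle [0.6437 0.0372 0.125 ]
post [0.6716 0.041  0.065 ]
tab [ 0.5036 -0.1777  0.076 ]
crad [ 0.5945 -0.1693  0.04  ]
pFL [ 0.5675 -0.1533  0.046 ]
pFR [ 0.5723 -0.1878  0.046 ]
pBL [ 0.6116 -0.148   0.046 ]
pBR [ 0.6171 -0.1834  0.046 ]
railL [ 0.4525 -0.1473  0.04  ]
railR [ 0.4601 -0.2215  0.04  ]
cr-tab 0.09132359347759243 5.247170749668231
handle-hub 0.05737146842767305 5.57609028214279
post-hub 0.08559019515160741 6.257243417921726
269 197.72118959107806 243.0260223048327 189 207 234 251
197.6785717010498 243.67346954345703 9.69734001159668
[0.43258894 0.32465644 0.021     ]
[0.43273189 0.32625704 0.015     ]
[0.43242217 0.32278907 0.028     ]
23.0
143 376.95104895104896 161.07692307692307
[0.43174507 0.32585752 0.015     ]
[0.43424461 0.32337398 0.018     ]
hub [0.5894 0.0293 0.085 ]
handle [0.6426 0.036  0.125 ]
tab [ 0.5031 -0.1791  0.076 ]
```

```bash
cat >> h.py <<'E'
_s=None
def delta(tx,ty,tz,yaw,start=None):
    """units from start pose (x,y,z,yaw; tool down) to target"""
    s=readout.sense()
    x,y,z=s['eef_pos'];y0=s['ee_rot'][2]
    if start: x,y,z,y0=start
    a=np.radians(y0);X=np.array([np.cos(a),np.sin(a)]);Y=np.array([np.sin(a),-np.cos(a)])
    d=np.array([tx-x,ty-y]);dy=(yaw-y0+180)%360-180
    print('dx %.4f dy %.4f dz %.4f wz %.4f'%(d@X/.6,d@Y/.6,-(tz-z)/.6,-dy/90))
E
python3 - <<'E'
from h import *
delta(.4325,.3245,.13,96,(.23,.472,.227,64))
E
```

```text
dx -0.0730 dy 0.4111 dz 0.1617 wz -0.3556
```

servo_tool([
  {"dx":-0.02,"dy":0.1,"dz":0.04,"wz":-0.1,"fingers":62},
  {"dx":-0.04,"dy":0.2,"dz":0.08,"wz":-0.2,"fingers":62},
  {"dx":-0.06,"dy":0.3,"dz":0.12,"wz":-0.3,"fingers":62},
  {"dx":-0.073,"dy":0.411,"dz":0.162,"wz":-0.356,"fingers":62},
  {"dx":-0.073,"dy":0.411,"dz":0.162,"wz":-0.356,"fingers":62},
  {"dx":-0.073,"dy":0.411,"dz":0.162,"wz":-0.356,"fingers":62},
], grip_force=20)

```text
invalid input at $.deltas[0]: expected keys dx, dy, dz, wx, wy, wz, fingers
```

```bash
python3 - <<'E'
from h import *
s=readout.sense();print(s['time'],s['eef_pos'],s['ee_rot'],s['width'])
cv2.imwrite('pics/w1.png',read_camera('wrist'))
print(proj('wrist',[.4325,.3245,.021],s),proj('wrist',[.4325,.3245,.028],s))
E
```

```text
0.15 [0.2299568  0.47162096 0.22620903] [-1.79990357e+02  6.50473391e-02  6.39982948e+01] 1.001557569579494
[289.99564043 352.34107231] [289.52264193 356.13273412]
```

View pics/w1.png

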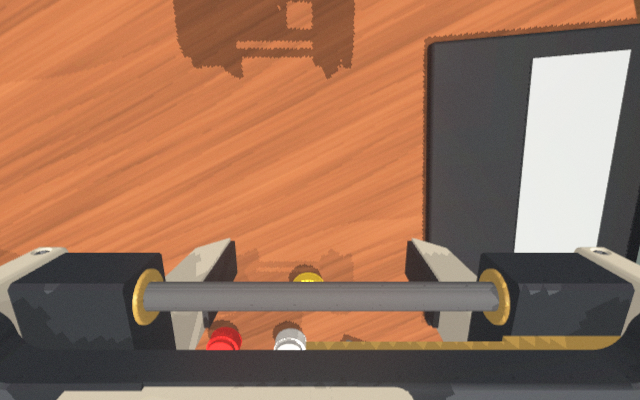

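servo_tool([
  {"dx":-0.02,"dy":0.1,"dz":0.04,"wx":0,"wy":0,"wz":-0.1,"fingers":62},
  {"dx":-0.04,"dy":0.2,"dz":0.08,"wx":0,"wy":0,"wz":-0.2,"fingers":62},
  {"dx":-0.06,"dy":0.3,"dz":0.12,"wx":0,"wy":0,"wz":-0.3,"fingers":62},
  {"dx":-0.073,"dy":0.411,"dz":0.162,"wx":0,"wy":0,"wz":-0.356,"fingers":62},
  {"dx":-0.073,"dy":0.411,"dz":0.162,"wx":0,"wy":0,"wz":-0.356,"fingers":62},
  {"dx":-0.073,"dy":0.411,"dz":0.162,"wx":0,"wy":0,"wz":-0.356,"fingers":62},
], grip_force=20)

```text
time: 0.95
eef_pos: [0.4328, 0.3239, 0.129]
ee_rot: [-179.9, 0.0, 95.9]
wrist_force: [0.5, 1.2, 0.7]
width: 0.674
```

```bash
python3 - <<'E'
from h import *
s=readout.sense();print(s['time'],s['eef_pos'],s['ee_rot'],s['width'])
cv2.imwrite('pics/w2.png',read_camera('wrist'))
print(proj('wrist',[.4325,.3245,.021],s),proj('wrist',[.4325,.3245,.028],s))
E
```

```text
0.95 [0.43277009 0.32385973 0.12897547] [-1.79920508e+02  1.45331283e-02  9.58745104e+01] 0.6739074962566858
[322.95960005 200.38216606] [323.01445571 202.70057706]
```

View pics/w2.png

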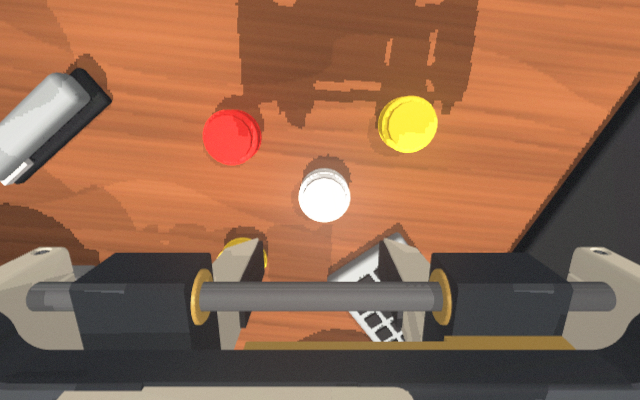

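```bash
python3 - <<'E'
from h import *
s=readout.sense()
im=cv2.imread('pics/w2.png')
hsv=cv2.cvtColor(im,cv2.COLOR_BGR2HSV)
m=((hsv[...,1]<60)&(hsv[...,2]>110)).astype(np.uint8);m[:150]=0;m[235:]=0;m[:,:280]=0;m[:,370:]=0
c=max(cv2.findContours(m,0,2)[0],key=cv2.contourArea)
print(cv2.boundingRect(c),cv2.minEnclosingCircle(c))
x,y,w,h=cv2.boundingRect(c)
# bright lid top
print(proj('wrist',s['eef_pos'],s))
for z in (.021,.028,.012):print(z,ray('wrist',x+w/2-.5,y+h/2-.5,z,s))
# predicted silhouette
p=s['eef_pos']
def sil(cx,cy):
    pts=[]
    for R_,z in((.022,0),(.022,.021),(.0185,.028)):
        for a in np.linspace(0,6.28,40):pts.append(proj('wrist',[cx+R_*np.cos(a),cy+R_*np.sin(a),z],s))
    pts=np.array(pts);return pts.min(0),pts.max(0)
print(sil(.4325,.3245))
cv2.imwrite('pics/w2z.png',cv2.resize(im[150:240,270:380],None,fx=5,fy=5))
E
```

```text
(298, 168, 52, 54) ((323.97222900390625, 194.80555725097656), 27.106571197509766)
[323.0494411  256.37197676]
0.021 [0.4267902  0.32536834 0.021     ]
0.028 [0.4249042  0.32510571 0.028     ]
0.012 [0.42921507 0.32570601 0.012     ]
(array([296.42470627, 171.02643019]), array([347.13539807, 224.51480469]))
```

View pics/w2z.png

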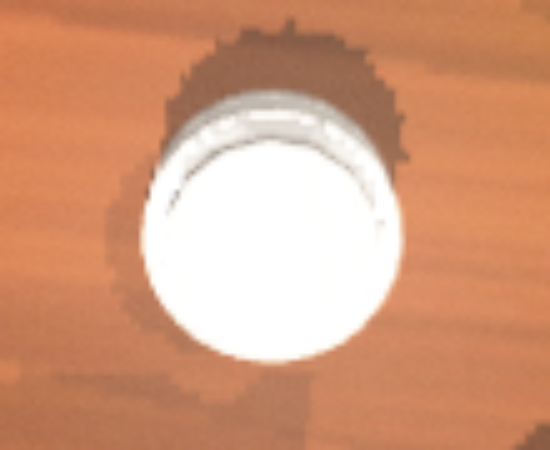

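```bash
python3 - <<'E'
from h import *
delta(.431,.3255,.005,96)
E
```

```text
dx 0.0015 dy -0.0017 dz 0.2076 wz -0.0004
```

servo_tool([
  {"dx":0.002,"dy":-0.002,"dz":0.08,"wx":0,"wy":0,"wz":0,"fingers":62},
  {"dx":0.002,"dy":-0.002,"dz":0.15,"wx":0,"wy":0,"wz":0,"fingers":62},
  {"dx":0.002,"dy":-0.002,"dz":0.19,"wx":0,"wy":0,"wz":0,"fingers":62},
  {"dx":0.002,"dy":-0.002,"dz":0.207,"wx":0,"wy":0,"wz":0,"fingers":62},
  {"dx":0.002,"dy":-0.002,"dz":0.207,"wx":0,"wy":0,"wz":0,"fingers":62},
], grip_force=20)

```text
time: 1.62
eef_pos: [0.4307, 0.3264, 0.0058]
ee_rot: [180.0, -0.0, 96.1]
wrist_force: [0.6, 0.3, 0.4]
width: 0.675
```

```bash
python3 - <<'E'
from h import *
s=readout.sense();print(s['time'],s['eef_pos'],s['ee_rot'],s['width'])
cv2.imwrite('pics/w3.png',read_camera('wrist'))
E
```

```text
1.625 [0.43068513 0.32642536 0.00577491] [ 1.79989969e+02 -1.51517066e-02  9.61115910e+01] 0.6745828757221511
```

View pics/w3.png

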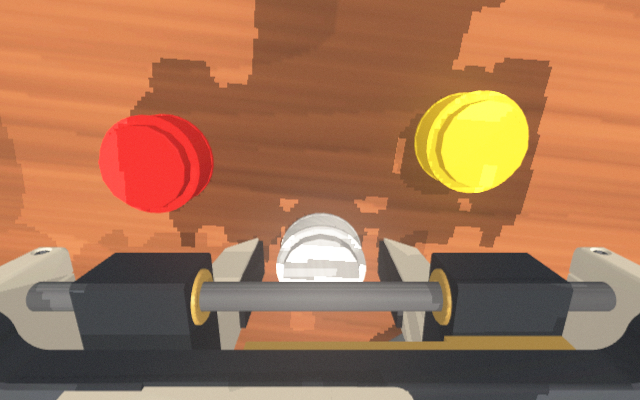

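```bash
python3 - <<'E'
from h import *
s=readout.sense()
for c in ([.431,.3255],[.428,.3255],[.434,.3255]):
    o=[]
    for R_,z in((.022,0),(.022,.021),(.0185,.028)):
        p=np.array([proj('wrist',[c[0]+R_*np.cos(a),c[1]+R_*np.sin(a),z],s) for a in np.linspace(0,6.28,60)])
        o+= [p[:,1].min().round(1),p[:,0].min().round(1),p[:,0].max().round(1)]
    print(c,o)
E
```

```text
[0.431, 0.3255] [np.float64(213.5), np.float64(282.1), np.float64(360.6), np.float64(227.7), np.float64(277.3), np.float64(365.7), np.float64(240.3), np.float64(282.7), np.float64(360.3)]
[0.428, 0.3255] [np.float64(208.3), np.float64(282.5), np.float64(361.4), np.float64(221.8), np.float64(277.7), np.float64(366.6), np.float64(234.3), np.float64(283.2), np.float64(361.2)]
[0.434, 0.3255] [np.float64(218.7), np.float64(281.7), np.float64(359.9), np.float64(233.5), np.float64(276.9), np.float64(364.8), np.float64(246.2), np.float64(282.3), np.float64(359.4)]
```

servo_tool([
  {"dx":0,"dy":0,"dz":0,"wx":0,"wy":0,"wz":0,"fingers":36},
  {"dx":0,"dy":0,"dz":0,"wx":0,"wy":0,"wz":0,"fingers":36},
  {"dx":0,"dy":0,"dz":0,"wx":0,"wy":0,"wz":0,"fingers":36},
  {"dx":0,"dy":0,"dz":0,"wx":0,"wy":0,"wz":0,"fingers":36},
  {"dx":0,"dy":0,"dz":-0.02,"wx":0,"wy":0,"wz":0,"fingers":36},
  {"dx":0,"dy":0,"dz":-0.1,"wx":0,"wy":0,"wz":0,"fingers":36},
  {"dx":0,"dy":0,"dz":-0.2,"wx":0,"wy":0,"wz":0,"fingers":36},
  {"dx":0,"dy":0,"dz":-0.25,"wx":0,"wy":0,"wz":0,"fingers":36},
  {"dx":0,"dy":0,"dz":-0.25,"wx":0,"wy":0,"wz":0,"fingers":36},
], grip_force=20)

```text
time: 2.8
eef_pos: [0.4324, 0.3261, 0.1583]
ee_rot: [179.7, -0.1, 96.0]
wrist_force: [-0.8, -0.1, -1.6]
width: 0.475
```

```bash
python3 - <<'E'
from h import *
s=readout.sense();print(s['time'],s['eef_pos'],s['ee_rot'],s['width'])
cv2.imwrite('pics/w4.png',read_camera('wrist'))
# target over cradle viewing pose
delta(.590,-.169,.13,96); delta(.48,.10,.16,96)
delta(.50,-.17,.15,96)
E
```

```text
2.8 [0.43244642 0.32609558 0.1582949 ] [ 1.79692357e+02 -1.30836593e-01  9.60359920e+01] 0.47478100456295735
dx -0.8474 dy 0.1762 dz 0.0437 wz 0.0004
dx -0.3823 dy 0.0410 dz -0.0063 wz 0.0004
dx -0.8333 dy 0.0268 dz 0.0103 wz 0.0004
```

View pics/w4.png

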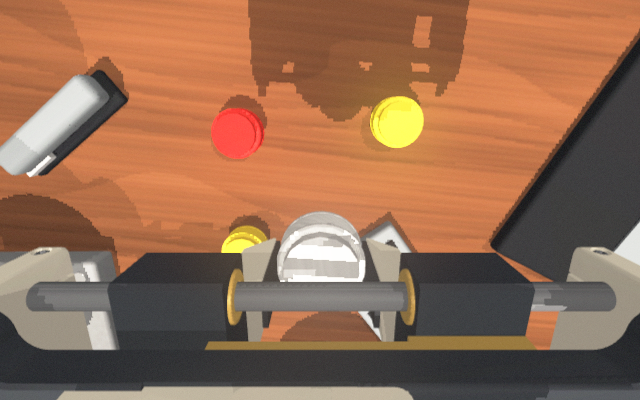

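servo_tool([
  {"dx":-0.05,"dy":0.01,"dz":0,"wx":0,"wy":0,"wz":0,"fingers":36},
  {"dx":-0.14,"dy":0.03,"dz":0,"wx":0,"wy":0,"wz":0,"fingers":36},
  {"dx":-0.23,"dy":0.05,"dz":0,"wx":0,"wy":0,"wz":0,"fingers":36},
  {"dx":-0.33,"dy":0.07,"dz":0,"wx":0,"wy":0,"wz":0,"fingers":36},
  {"dx":-0.43,"dy":0.09,"dz":0,"wx":0,"wy":0,"wz":0,"fingers":36},
  {"dx":-0.53,"dy":0.11,"dz":0,"wx":0,"wy":0,"wz":0,"fingers":36},
  {"dx":-0.63,"dy":0.13,"dz":0,"wx":0,"wy":0,"wz":0,"fingers":36},
  {"dx":-0.73,"dy":0.15,"dz":0,"wx":0,"wy":0,"wz":0,"fingers":36},
  {"dx":-0.81,"dy":0.17,"dz":0,"wx":0,"wy":0,"wz":0,"fingers":36},
  {"dx":-0.847,"dy":0.176,"dz":0,"wx":0,"wy":0,"wz":0,"fingers":36},
])

```text
time: 4.1
eef_pos: [0.5891, -0.1711, 0.1529]
ee_rot: [-179.8, -0.1, 95.9]
wrist_force: [1.1, 0.3, -0.8]
width: 0.473
```

servo_tool([
  {"dx":0,"dy":0,"dz":0,"wx":0,"wy":0,"wz":0,"fingers":36},
  {"dx":0,"dy":0,"dz":0,"wx":0,"wy":0,"wz":0,"fingers":36},
])

```text
time: 4.35
eef_pos: [0.589, -0.1672, 0.1545]
ee_rot: [-179.9, -0.1, 96.1]
wrist_force: [0.1, -0.2, -0.6]
width: 0.473
```

```bash
python3 - <<'E'
from h import *
s=readout.sense();print(s['time'],s['eef_pos'],s['ee_rot'],s['width'])
cv2.imwrite('pics/w5.png',read_camera('wrist'))
E
```

```text
4.35 [ 0.58904976 -0.16718587  0.15447841] [-1.79900586e+02 -9.31545658e-02  9.60936797e+01] 0.473250993372628
```

View pics/w5.png

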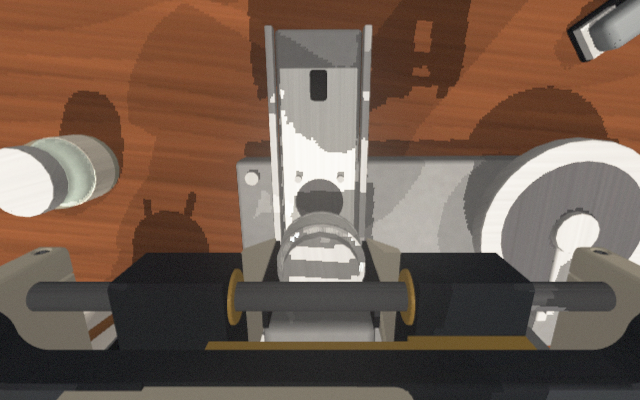

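```bash
python3 - <<'E'
from h import *
im=cv2.imread('pics/w5.png')
cv2.imwrite('pics/w5z.png',cv2.resize(im[60:220,255:385],None,fx=3.7,fy=3.7,interpolation=cv2.INTER_CUBIC))
cv2.imwrite('pics/w5h.png',cv2.resize(im[130:350,460:640],None,fx=2.7,fy=2.7,interpolation=cv2.INTER_CUBIC))
E
```

```text
(no output)
```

View pics/w5z.png

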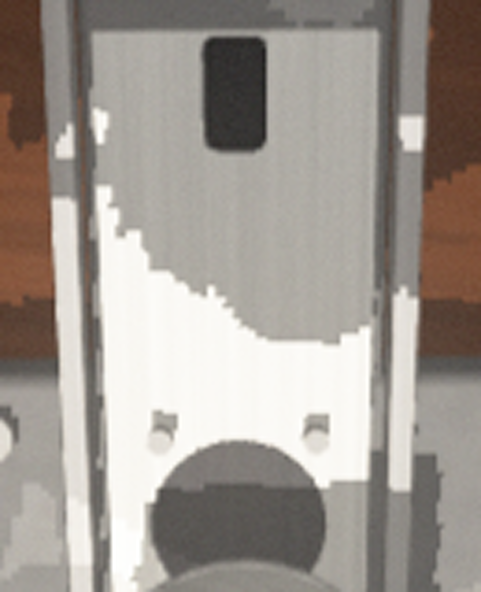

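View pics/w5h.png

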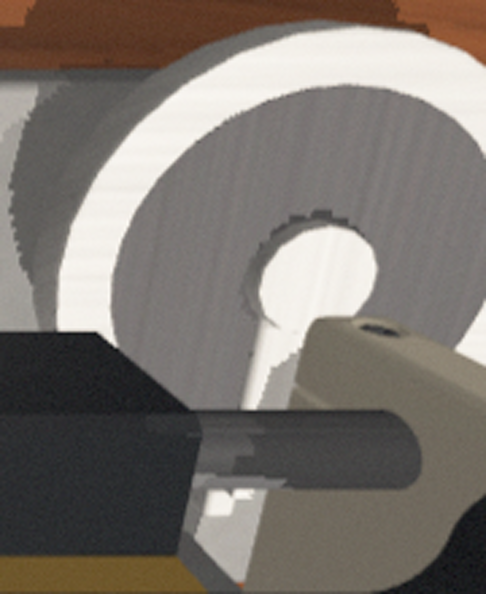

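```bash
python3 - <<'E'
from h import *
s=readout.sense()
Z=lambda u,v:(255+u/3.7-.36,60+v/3.7-.36)
W={}
for k,u,v,z in (('pL',160,439,.046),('pR',315.5,440,.046),('tabtl',202,37,.076),('tabtr',267,37,.076),('tabbl',204,140,.076),('tabbr',267,140,.076),('dL',150,520,.04),('dR',327,520,.04),('dT',238,439,.04),('edgeL',92,30,.04),('edgeR',379,30,.04),('plL',105,420,.04),('plR',371,420,.04)):
    W[k]=ray('wrist',*Z(u,v),z,s);print(k,W[k].round(4))
m=(W['pL']+W['pR'])/2;d=W['pR']-W['pL'];print(m,np.hypot(*d[:2]),np.degrees(np.arctan2(d[1],d[0])))
print('hub',ray('wrist',460+318/2.7,130+278/2.7,.085,s))
c=m[:2]+.02145*np.array([np.cos(np.radians(6)),np.sin(np.radians(6))]);print('cradle',c)
# tin held: center
for k,u,v,z in(('tinL',277,250,.176),('tinR',365,250,.176)):print(ray('wrist',u,v,z,s))
E
```

```text
pL [ 0.572  -0.1895  0.046 ]
pR [ 0.5685 -0.154   0.046 ]
tabtl [ 0.4887 -0.1869  0.076 ]
tabtr [ 0.4874 -0.1749  0.076 ]
tabbl [ 0.5067 -0.1847  0.076 ]
tabbr [ 0.5055 -0.1729  0.076 ]
dL [ 0.5934 -0.1905  0.04  ]
dR [ 0.5889 -0.1483  0.04  ]
dT [ 0.5714 -0.1716  0.04  ]
edgeL [ 0.4863 -0.2118  0.04  ]
edgeR [ 0.4798 -0.151   0.04  ]
plL [ 0.5702 -0.203   0.04  ]
plR [ 0.5636 -0.1412  0.04  ]
[ 0.57026483 -0.17174358  0.046     ] 0.035708126267404855 95.70076372787379
hub [0.58314754 0.02878191 0.085     ]
cradle [ 0.59159732 -0.16950144]
[ 0.57795154 -0.19006637  0.176     ]
[ 0.57361567 -0.14921679  0.176     ]
```

servo_tool([
  {"dx":-0.003,"dy":0.005,"dz":0.02,"wx":0,"wy":0,"wz":0,"fingers":36},
  {"dx":-0.003,"dy":0.005,"dz":0.07,"wx":0,"wy":0,"wz":0,"fingers":36},
  {"dx":-0.003,"dy":0.005,"dz":0.12,"wx":0,"wy":0,"wz":0,"fingers":36},
  {"dx":-0.003,"dy":0.005,"dz":0.155,"wx":0,"wy":0,"wz":0,"fingers":36},
  {"dx":-0.003,"dy":0.005,"dz":0.155,"wx":0,"wy":0,"wz":0,"fingers":36},
  {"dx":-0.003,"dy":0.005,"dz":0.155,"wx":0,"wy":0,"wz":0,"fingers":36},
])

```text
time: 5.15
eef_pos: [0.5934, -0.17, 0.063]
ee_rot: [179.9, 0.0, 96.1]
wrist_force: [0.8, 0.1, -0.8]
width: 0.472
```

```bash
python3 - <<'E'
from h import *
s=readout.sense();print(s['time'],s['eef_pos'],s['ee_rot'],s['width'])
a=read_camera('wrist');b=read_camera('scene')
cv2.imwrite('pics/w6.png',np.vstack([a[150:360,150:500],]))
cv2.imwrite('pics/s6.png',cv2.resize(b[170:300,220:400],None,fx=4,fy=4,interpolation=cv2.INTER_CUBIC))
E
```

```text
5.15 [ 0.59344613 -0.16996514  0.06295524] [1.79942443e+02 2.32095655e-02 9.60752434e+01] 0.47243126330470203
```

View pics/w6.png

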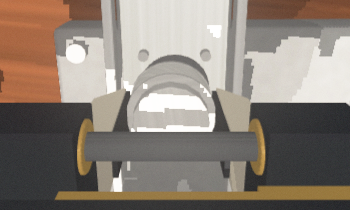

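View pics/s6.png

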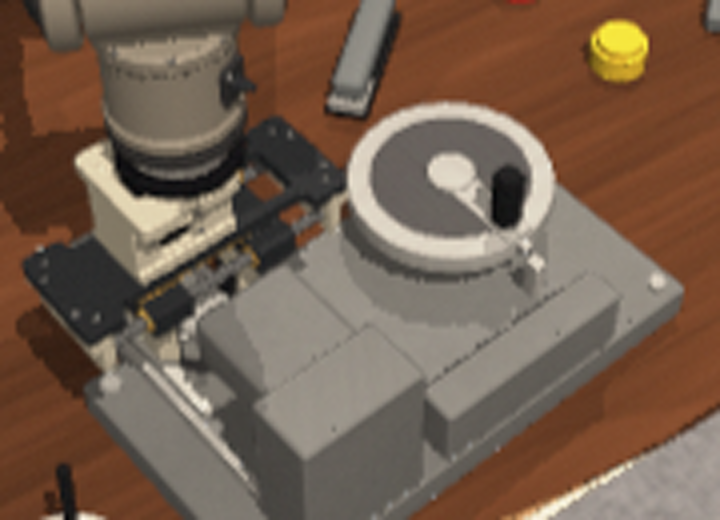

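```bash
python3 - <<'E'
from h import *
s=readout.sense()
im=cv2.imread('pics/w6.png')
cv2.imwrite('pics/w6z.png',cv2.resize(im[30:150,90:260],None,fx=4.5,fy=4.5,interpolation=cv2.INTER_CUBIC))
L=ray('wrist',294,205,.046,s);Rr=ray('wrist',356,205,.046,s);m=(L+Rr)/2
print(L,Rr,m[:2]+.02145*np.array([np.cos(.103),np.sin(.103)]),np.hypot(*(L-Rr)[:2]))
for c in ([.5934,-.170],[.5934,-.172]):
  for R_,z in((.022,.0575),(.022,.0785),(.0185,.0855)):
    p=np.array([proj('wrist',[c[0]+R_*np.cos(a),c[1]+R_*np.sin(a),z],s) for a in np.linspace(0,6.28,60)])-[150,150]
    print(c,z,p.min(0).round(1),p.max(0).round(1))
E
```

```text
[ 0.57180697 -0.18927863  0.046     ] [ 0.56806928 -0.15396209  0.046     ] [ 0.59127444 -0.16941491] 0.035513776905943616
[0.5934, -0.17] 0.0575 [134.2  64. ] [212.9 135.8]
[0.5934, -0.17] 0.0785 [129.6  78.2] [218.2 157.7]
[0.5934, -0.17] 0.0855 [135.2  90.9] [212.9 160.1]
[0.5934, -0.172] 0.0575 [130.7  63.7] [209.3 135.5]
[0.5934, -0.172] 0.0785 [125.6  77.8] [214.2 157.3]
[0.5934, -0.172] 0.0855 [131.   90.5] [208.7 159.7]
```

View pics/w6z.png

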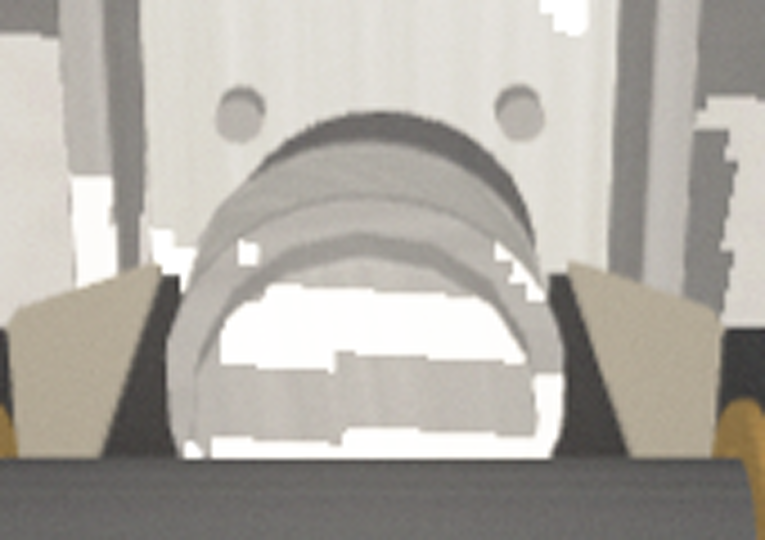

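servo_tool([
  {"dx":0.003,"dy":-0.001,"dz":0.0,"wx":0,"wy":0,"wz":0,"fingers":36},
  {"dx":0.003,"dy":-0.001,"dz":0.008,"wx":0,"wy":0,"wz":0,"fingers":36},
  {"dx":0.003,"dy":-0.001,"dz":0.015,"wx":0,"wy":0,"wz":0,"fingers":36},
  {"dx":0.003,"dy":-0.001,"dz":0.02,"wx":0,"wy":0,"wz":0,"fingers":36},
  {"dx":0.003,"dy":-0.001,"dz":0.024,"wx":0,"wy":0,"wz":0,"fingers":36},
  {"dx":0.003,"dy":-0.001,"dz":0.024,"wx":0,"wy":0,"wz":0,"fingers":36},
])

```text
time: 6.0
eef_pos: [0.592, -0.1685, 0.0476]
ee_rot: [-180.0, -0.0, 96.0]
wrist_force: [-0.6, -0.2, -1.4]
width: 0.475
```

```bash
python3 - <<'E'
from h import *
s=readout.sense();print(s['time'],s['eef_pos'],s['ee_rot'],s['width'],s['wrist_force'])
a=read_camera('wrist')
cv2.imwrite('pics/w7.png',cv2.resize(a[180:300,240:410],None,fx=4.5,fy=4.5,interpolation=cv2.INTER_CUBIC))
E
```

```text
6.0 [ 0.59200928 -0.16849212  0.04760964] [-1.79978772e+02 -1.79617732e-02  9.60367422e+01] 0.4745614994233387 [-0.64711773 -0.21340265 -1.44472211]
```

View pics/w7.png

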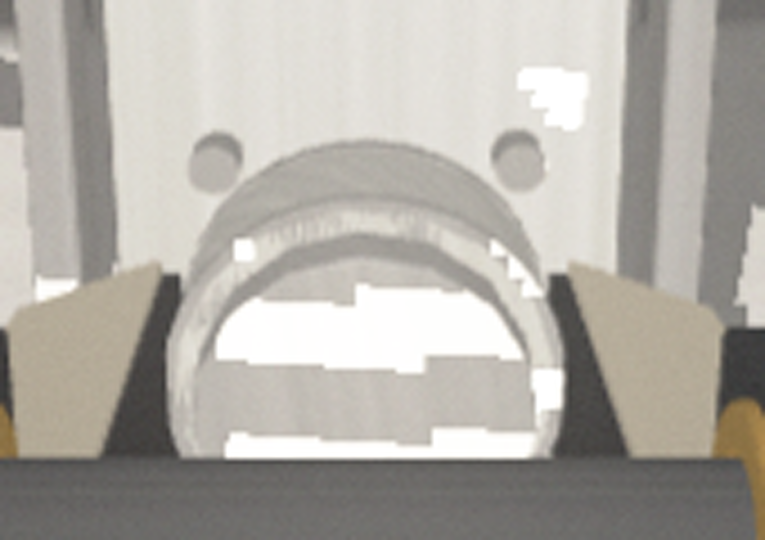

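servo_tool([
  {"dx":0,"dy":0,"dz":0.0015,"wx":0,"wy":0,"wz":0,"fingers":36},
  {"dx":0,"dy":0,"dz":0.0025,"wx":0,"wy":0,"wz":0,"fingers":36},
  {"dx":0,"dy":0,"dz":0.0025,"wx":0,"wy":0,"wz":0,"fingers":36},
])

```text
time: 6.42
eef_pos: [0.5921, -0.1685, 0.0464]
ee_rot: [180.0, -0.0, 96.0]
wrist_force: [-0.2, -0.6, -1.2]
width: 0.473
```

servo_tool([
  {"dx":0,"dy":0,"dz":0.001,"wx":0,"wy":0,"wz":0,"fingers":36},
  {"dx":0,"dy":0,"dz":0.001,"wx":0,"wy":0,"wz":0,"fingers":46},
  {"dx":0,"dy":0,"dz":0.001,"wx":0,"wy":0,"wz":0,"fingers":52},
  {"dx":0,"dy":0,"dz":0.001,"wx":0,"wy":0,"wz":0,"fingers":54},
  {"dx":0,"dy":0,"dz":0.001,"wx":0,"wy":0,"wz":0,"fingers":54},
])

```text
time: 7.05
eef_pos: [0.5922, -0.1685, 0.0458]
ee_rot: [180.0, -0.0, 96.0]
wrist_force: [-0.1, -0.3, -0.1]
width: 0.586
```

```bash
python3 - <<'E'
from h import *
s=readout.sense();print(s['time'],s['eef_pos'],s['ee_rot'],s['width'],s['wrist_force'])
a=read_camera('wrist')
cv2.imwrite('pics/w8.png',cv2.resize(a[180:300,240:410],None,fx=4.5,fy=4.5,interpolation=cv2.INTER_CUBIC))
E
```

```text
7.05 [ 0.59215484 -0.16848883  0.04578603] [ 1.79996609e+02 -3.70599661e-03  9.60420428e+01] 0.5859494048239453 [-0.1032684  -0.31566821 -0.07202675]
```

View pics/w8.png

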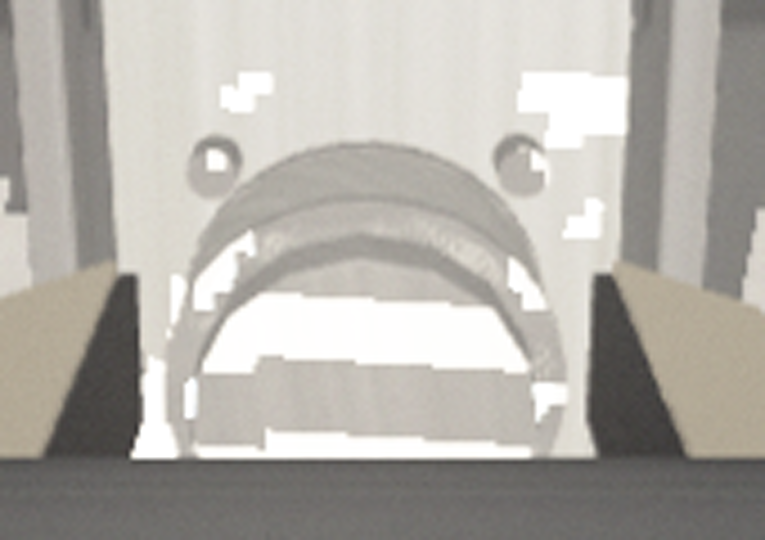

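servo_tool([
  {"dx":0,"dy":0,"dz":-0.02,"wx":0,"wy":0,"wz":0,"fingers":54},
  {"dx":0,"dy":0,"dz":-0.07,"wx":0,"wy":0,"wz":0,"fingers":54},
  {"dx":0,"dy":-0.02,"dz":-0.12,"wx":0,"wy":0,"wz":0,"fingers":50},
  {"dx":0,"dy":-0.08,"dz":-0.12,"wx":0,"wy":0,"wz":0,"fingers":40},
  {"dx":-0.001,"dy":-0.158,"dz":-0.12,"wx":0,"wy":0,"wz":0,"fingers":40},
  {"dx":-0.001,"dy":-0.158,"dz":-0.12,"wx":0,"wy":0,"wz":0,"fingers":40},
  {"dx":-0.001,"dy":-0.158,"dz":-0.12,"wx":0,"wy":0,"wz":0,"fingers":40},
])

```text
time: 7.98
eef_pos: [0.4989, -0.1796, 0.1189]
ee_rot: [179.9, 0.1, 96.0]
wrist_force: [-0.1, 0.0, -0.1]
width: 0.436
```

```bash
python3 - <<'E'
from h import *
s=readout.sense();print(s['time'],s['eef_pos'],s['ee_rot'],s['width'],s['wrist_force'])
cv2.imwrite('pics/w9.png',read_camera('wrist'))
t=read_camera('top');cv2.imwrite('pics/t9.png',cv2.resize(t[90:250,260:440],None,fx=4,fy=4)[:600])
E
```

```text
7.975 [ 0.49894283 -0.1795865   0.11888245] [1.79870266e+02 7.07172803e-02 9.60163734e+01] 0.43616002310710505 [-0.12285417  0.00147906 -0.10376   ]
```

View pics/w9.png

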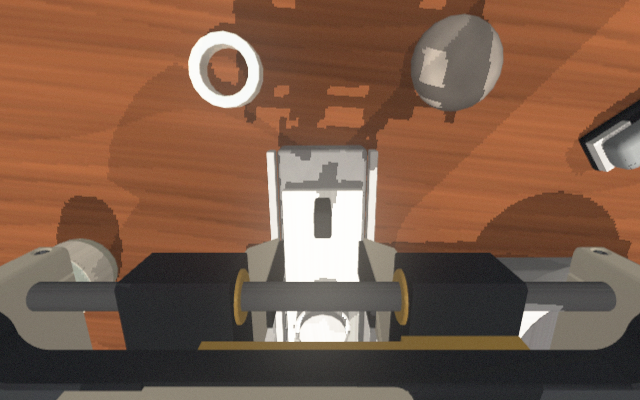

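View pics/t9.png

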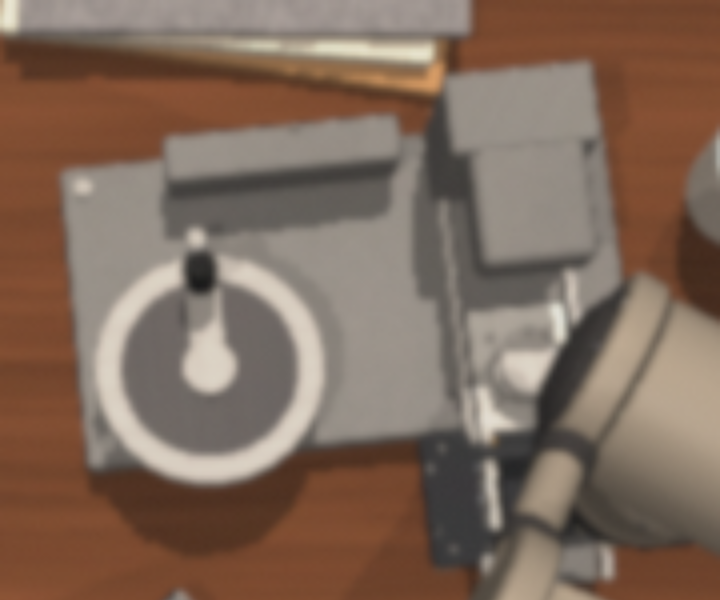

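servo_tool([
  {"dx":0,"dy":0,"dz":0.05,"wx":0,"wy":0,"wz":0,"fingers":40},
  {"dx":0,"dy":0,"dz":0.1,"wx":0,"wy":0,"wz":0,"fingers":40},
  {"dx":0,"dy":0,"dz":0.112,"wx":0,"wy":0,"wz":0,"fingers":40},
  {"dx":0,"dy":0,"dz":0.112,"wx":0,"wy":0,"wz":0,"fingers":25},
  {"dx":0,"dy":0,"dz":0.112,"wx":0,"wy":0,"wz":0,"fingers":8},
  {"dx":0,"dy":0,"dz":0.112,"wx":0,"wy":0,"wz":0,"fingers":8},
  {"dx":0,"dy":0,"dz":0.112,"wx":0,"wy":0,"wz":0,"fingers":8},
  {"dx":0,"dy":0,"dz":0.112,"wx":0,"wy":0,"wz":0,"fingers":8},
], grip_force=12)

```text
time: 9.07
eef_pos: [0.4983, -0.1787, 0.0515]
ee_rot: [179.9, -0.0, 96.1]
wrist_force: [-0.6, 4.1, 5.6]
width: 0.133
```

```bash
python3 - <<'E'
from h import *
s=readout.sense();print(s['time'],s['eef_pos'],s['ee_rot'],s['width']*91.8,s['wrist_force'])
a=read_camera('wrist')
cv2.imwrite('pics/w10.png',a[150:,100:550])
E
```

```text
9.075 [ 0.49825104 -0.17867371  0.05147352] [ 1.79938699e+02 -8.34138004e-03  9.60510983e+01] 12.208895418702507 [-0.5627768   4.10034955  5.61132158]
```

View pics/w10.png

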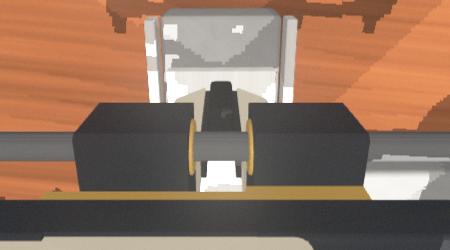

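servo_tool([
  {"dx":0,"dy":0.005,"dz":0,"wx":0,"wy":0,"wz":0,"fingers":8},
  {"dx":0,"dy":0.015,"dz":0,"wx":0,"wy":0,"wz":0,"fingers":8},
  {"dx":0,"dy":0.035,"dz":0,"wx":0,"wy":0,"wz":0,"fingers":8},
  {"dx":0,"dy":0.055,"dz":0,"wx":0,"wy":0,"wz":0,"fingers":8},
  {"dx":0,"dy":0.075,"dz":0,"wx":0,"wy":0,"wz":0,"fingers":8},
  {"dx":0,"dy":0.095,"dz":0,"wx":0,"wy":0,"wz":0,"fingers":8},
  {"dx":0,"dy":0.115,"dz":0,"wx":0,"wy":0,"wz":0,"fingers":8},
  {"dx":0,"dy":0.13,"dz":0,"wx":0,"wy":0,"wz":0,"fingers":8},
  {"dx":0,"dy":0.14,"dz":0,"wx":0,"wy":0,"wz":0,"fingers":8},
  {"dx":0,"dy":0.146,"dz":0,"wx":0,"wy":0,"wz":0,"fingers":8},
])

```text
time: 10.38
eef_pos: [0.5805, -0.1694, 0.0497]
ee_rot: [-179.4, -0.2, 96.1]
wrist_force: [-14.7, -0.9, 4.1]
width: 0.129
```

servo_tool([
  {"dx":0,"dy":0.004,"dz":0,"wx":0,"wy":0,"wz":0,"fingers":8},
  {"dx":0,"dy":0.008,"dz":0,"wx":0,"wy":0,"wz":0,"fingers":8},
  {"dx":0,"dy":0.011,"dz":0,"wx":0,"wy":0,"wz":0,"fingers":8},
  {"dx":0,"dy":0.013,"dz":0,"wx":0,"wy":0,"wz":0,"fingers":8},
  {"dx":0,"dy":0.015,"dz":0,"wx":0,"wy":0,"wz":0,"fingers":8},
  {"dx":0,"dy":0.015,"dz":0,"wx":0,"wy":0,"wz":0,"fingers":8},
])

```text
time: 11.12
eef_pos: [0.5882, -0.1685, 0.0487]
ee_rot: [-179.3, -0.2, 96.1]
wrist_force: [-15.7, -1.5, 1.9]
width: 0.132
```

```bash
python3 - <<'E'
from h import *
s=readout.sense();print(s['time'],s['eef_pos'],s['ee_rot'],s['wrist_torque'],s['wrist_force'])
a=read_camera('wrist');b=read_camera('scene')
cv2.imwrite('pics/w11.png',a)
cv2.imwrite('pics/s11.png',cv2.resize(b[150:310,200:400],None,fx=3.7,fy=3.7,interpolation=cv2.INTER_CUBIC))
E
```

```text
11.125 [ 0.58824502 -0.16853482  0.04870778] [-179.26239528   -0.22438271   96.05468986] [-0.10557013  2.68235443  0.03920593] [-15.72966867  -1.45097959   1.90676242]
```

View pics/w11.png

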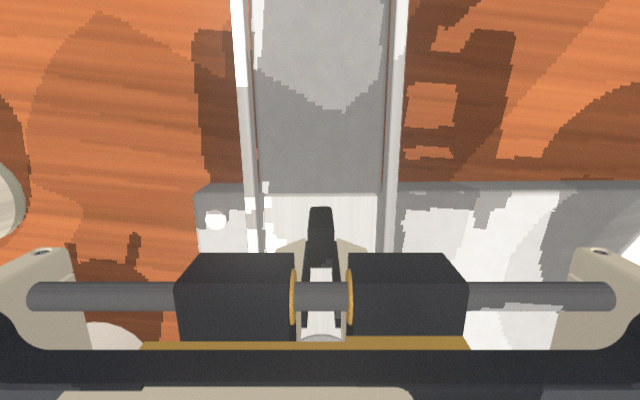

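View pics/s11.png

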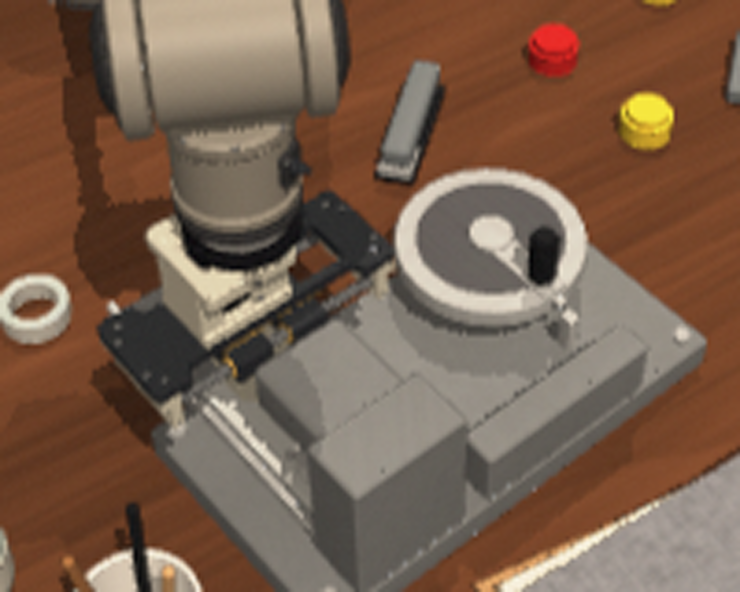

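```bash
python3 - <<'E'
from h import *
s=readout.sense()
e=ray('wrist',321,208,.076,s);print(e)
# carriage outer end edge row 192
print(ray('wrist',321,192,.04,s), 'expected in: tab rear', .4975+.0945-.00995)
print(ray('wrist',321,185,.018,s),ray('wrist',321,185,.0,s))
E
python3 - <<'E'
import cv2
im=cv2.imread('pics/w11.png')
cv2.imwrite('pics/w11z.png',cv2.resize(im[180:350,260:390],None,fx=3.5,fy=3.5))
E
```

```text
[ 0.55285781 -0.17350372  0.076     ]
[ 0.55476709 -0.17312245  0.04      ] expected in: tab rear 0.58205
[ 0.55589189 -0.17289389  0.018     ] [ 0.55995615 -0.17237466  0.        ]
```

View pics/w11z.png

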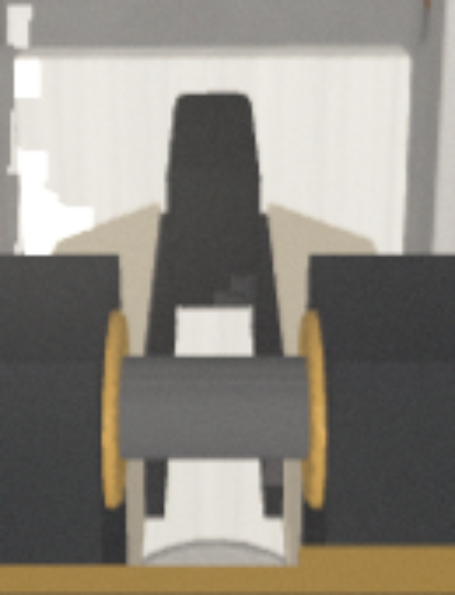

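servo_tool([
  {"dx":0,"dy":0,"dz":0,"wx":0,"wy":0,"wz":0,"fingers":25},
  {"dx":0,"dy":0,"dz":0,"wx":0,"wy":0,"wz":0,"fingers":40},
  {"dx":0,"dy":0,"dz":0,"wx":0,"wy":0,"wz":0,"fingers":40},
  {"dx":0,"dy":-0.04,"dz":-0.06,"wx":0,"wy":0,"wz":0,"fingers":40},
  {"dx":0,"dy":-0.08,"dz":-0.13,"wx":0,"wy":0,"wz":0,"fingers":40},
  {"dx":0,"dy":-0.1,"dz":-0.16,"wx":0,"wy":0,"wz":0,"fingers":40},
  {"dx":0,"dy":-0.1,"dz":-0.16,"wx":0,"wy":0,"wz":0,"fingers":40},
])

```text
time: 12.1
eef_pos: [0.5349, -0.1757, 0.1484]
ee_rot: [179.8, 0.1, 96.0]
wrist_force: [0.9, -0.3, -0.3]
width: 0.437
```

```bash
python3 - <<'E'
from h import *
s=readout.sense();print(s['time'],s['eef_pos'],s['ee_rot'],s['wrist_force'])
a=read_camera('wrist');b=read_camera('scene');t=read_camera('top')
cv2.imwrite('pics/w12.png',a)
cv2.imwrite('pics/s12.png',cv2.resize(b[150:310,200:400],None,fx=3.7,fy=3.7,interpolation=cv2.INTER_CUBIC))
cv2.imwrite('pics/t12.png',cv2.resize(t[90:250,340:440],None,fx=3.7,fy=3.7)[:600])
E
```

```text
12.1 [ 0.53493347 -0.17573651  0.14843985] [1.79801061e+02 1.17945724e-01 9.60151321e+01] [ 0.89434378 -0.29104345 -0.31345755]
```

View pics/w12.png

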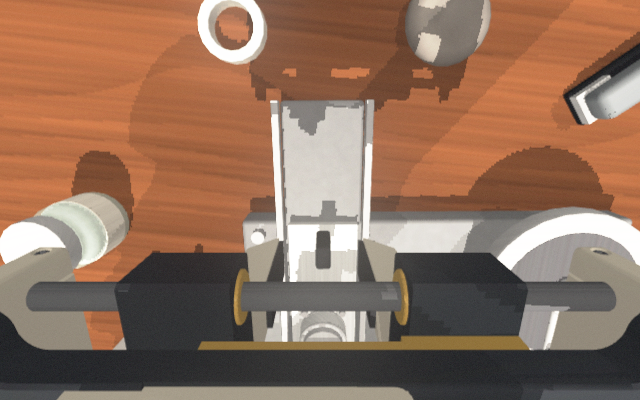

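View pics/s12.png

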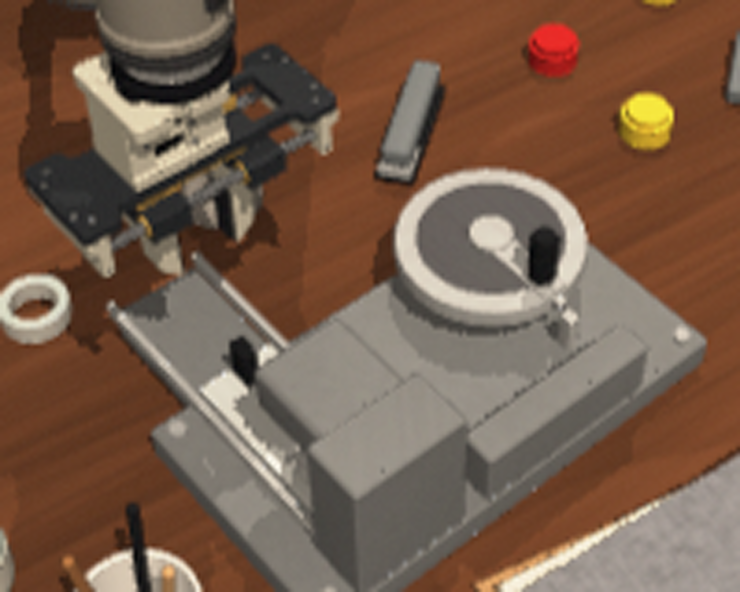

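View pics/t12.png

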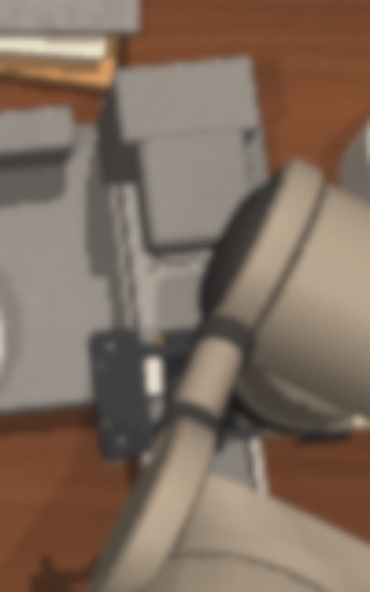

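```bash
python3 - <<'E'
from h import *
s=readout.sense()
im=cv2.imread('pics/w12.png')
cv2.imwrite('pics/w12z.png',cv2.resize(im[190:350,240:400],None,fx=3.7,fy=3.7,interpolation=cv2.INTER_CUBIC))
print('tab rear top',ray('wrist',323,231,.076,s),'carr end',ray('wrist',323,221,.04,s),'tin?',ray('wrist',323,313,.04,s),ray('wrist',323,313,.061,s))
for c in (.087,.07,.06): 
    p=np.array([.592,-.1685])+c*np.array([.9945,.1045]);t=p-.095*np.array([.9945,.1045])
    print(c,p,proj('wrist',[p[0]-.022,p[1],.061],s),proj('wrist',[p[0]-.0185,p[1],.068],s),proj('wrist',[t[0]-.01,t[1],.076],s))
E
```

```text
tab rear top [ 0.54725314 -0.17310642  0.076     ] carr end [ 0.55216032 -0.17229932  0.04      ] tin? [ 0.6451557  -0.16230616  0.04      ] [ 0.63020304 -0.16407616  0.061     ]
0.087 [ 0.6785215 -0.1594085] [325.02096586 338.30830276] [324.70092228 347.0447703 ] [324.12811694 263.09246825]
0.07 [ 0.661615 -0.161185] [325.10057562 322.32872756] [324.77655779 330.89237978] [324.20238063 243.15089345]
0.06 [ 0.65167 -0.16223] [325.14869245 312.67053568] [324.82229773 321.12435887] [324.24745435 231.04752351]
```

View pics/w12z.png

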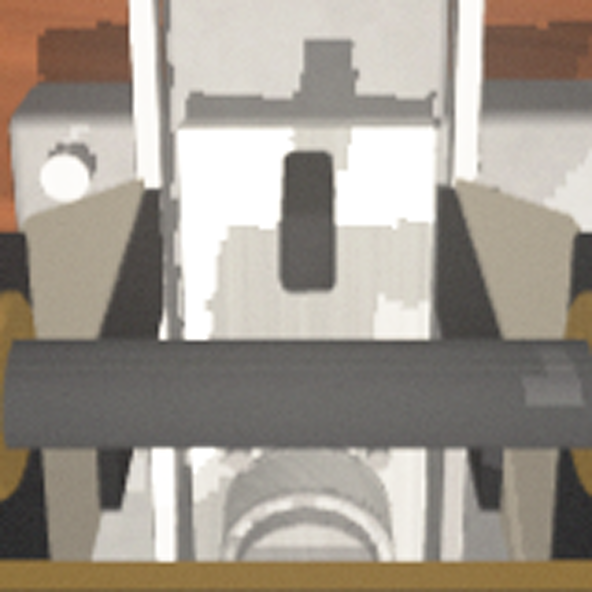

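```bash
python3 - <<'E'
from h import *
im=cv2.imread('pics/w9.png')
cv2.imwrite('pics/w9z.png',cv2.resize(im[140:350,240:400],None,fx=2.8,fy=2.8,interpolation=cv2.INTER_CUBIC))
E
```

```text
(no output)
```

View pics/w9z.png

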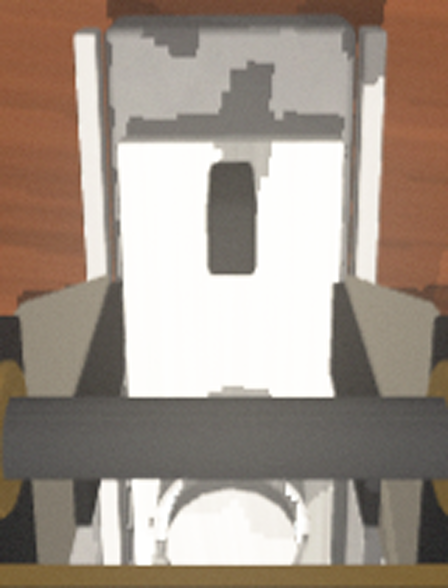

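```bash
python3 - <<'E'
from h import *
s=readout.sense()
for n,v,z in(('rear base',230.5,.04),('rear top',248,.076),('front top',268,.076),('end',190+125/3.7,.04)):print(n,ray('wrist',323,v,z,s))
s9=dict(eef_pos=np.array([.49894,-.17959,.11888]),ee_rot=np.array([179.87,.07,96.016]))
for n,v,z in(('rear base',140+162/2.8,.04),('rear top',140+208/2.8,.076),('front top',140+272/2.8,.076),('end',140+141/2.8,.04)):print(n,ray('wrist',323,v,z,s9))
for tv in (448,):print('tin rear base',ray('wrist',323,190+tv/3.7,.04,s))
print('tin rear base w9',ray('wrist',323,140+470/2.8,.04,s9))
E
```

```text
rear base [ 0.56100154 -0.17134925  0.04      ]
rear top [ 0.56128364 -0.17159872  0.076     ]
front top [ 0.57839915 -0.16975951  0.076     ]
end [ 0.55473444 -0.1720227   0.04      ]
rear base [ 0.48854448 -0.18027188  0.04      ]
rear top [ 0.4895548  -0.18037212  0.076     ]
front top [ 0.50579026 -0.17863621  0.076     ]
end [ 0.48263084 -0.18090417  0.04      ]
tin rear base [ 0.64303395 -0.16253416  0.04      ]
tin rear base w9 [ 0.58599295 -0.1698526   0.04      ]
```

servo_tool([
  {"dx":0.003,"dy":-0.005,"dz":0.05,"wx":0,"wy":0,"wz":0,"fingers":0},
  {"dx":0.003,"dy":-0.005,"dz":0.1,"wx":0,"wy":0,"wz":0,"fingers":0},
  {"dx":0.003,"dy":-0.005,"dz":0.14,"wx":0,"wy":0,"wz":0,"fingers":0},
  {"dx":0.003,"dy":-0.005,"dz":0.155,"wx":0,"wy":0,"wz":0,"fingers":0},
  {"dx":0.003,"dy":0.005,"dz":0.155,"wx":0,"wy":0,"wz":0,"fingers":0},
  {"dx":0.003,"dy":0.015,"dz":0.155,"wx":0,"wy":0,"wz":0,"fingers":0},
  {"dx":0.003,"dy":0.025,"dz":0.155,"wx":0,"wy":0,"wz":0,"fingers":0},
])

```text
time: 13.12
eef_pos: [0.5502, -0.172, 0.0545]
ee_rot: [179.9, 0.1, 96.0]
wrist_force: [0.4, 0.2, 1.1]
width: 0.009
```

servo_tool([
  {"dx":0,"dy":0.004,"dz":0,"wx":0,"wy":0,"wz":0,"fingers":0},
  {"dx":0,"dy":0.008,"dz":0,"wx":0,"wy":0,"wz":0,"fingers":0},
  {"dx":0,"dy":0.008,"dz":0,"wx":0,"wy":0,"wz":0,"fingers":0},
])

```text
time: 13.5
eef_pos: [0.5509, -0.1718, 0.0541]
ee_rot: [-179.6, -0.0, 96.1]
wrist_force: [-12.7, -3.1, 10.0]
width: 0.005
```

servo_tool([
  {"dx":0,"dy":-0.03,"dz":0,"wx":0,"wy":0,"wz":0,"fingers":0},
  {"dx":0,"dy":-0.06,"dz":-0.05,"wx":0,"wy":0,"wz":0,"fingers":0},
  {"dx":0,"dy":-0.09,"dz":-0.1,"wx":-0.1,"wy":0,"wz":0,"fingers":0},
  {"dx":0,"dy":-0.12,"dz":-0.15,"wx":-0.2,"wy":0,"wz":0,"fingers":0},
  {"dx":0,"dy":-0.15,"dz":-0.175,"wx":-0.3,"wy":0,"wz":0,"fingers":0},
  {"dx":0,"dy":-0.172,"dz":-0.175,"wx":-0.4,"wy":0,"wz":0,"fingers":0},
  {"dx":0,"dy":-0.172,"dz":-0.175,"wx":-0.5,"wy":0,"wz":0,"fingers":0},
  {"dx":0,"dy":-0.172,"dz":-0.175,"wx":-0.5,"wy":0,"wz":0,"fingers":0},
  {"dx":0,"dy":-0.172,"dz":-0.175,"wx":-0.5,"wy":0,"wz":0,"fingers":0},
])

```text
time: 14.62
eef_pos: [0.4795, -0.1616, 0.2179]
ee_rot: [140.5, -0.6, 93.9]
wrist_force: [-0.6, -0.1, -0.7]
width: 0.003
```

```bash
python3 - <<'E'
from h import *
s=readout.sense();print(s['time'],s['eef_pos'],s['ee_rot'],s['qpos'])
a=read_camera('wrist')
cv2.imwrite('pics/w13.png',a)
E
```

```text
14.625 [ 0.47948383 -0.16164306  0.21789193] [140.49506933  -0.60696265  93.8868442 ] [ -46.03542835    4.99854597  121.64635822   52.4433299    38.3637426
 -177.87200492]
```

View pics/w13.png

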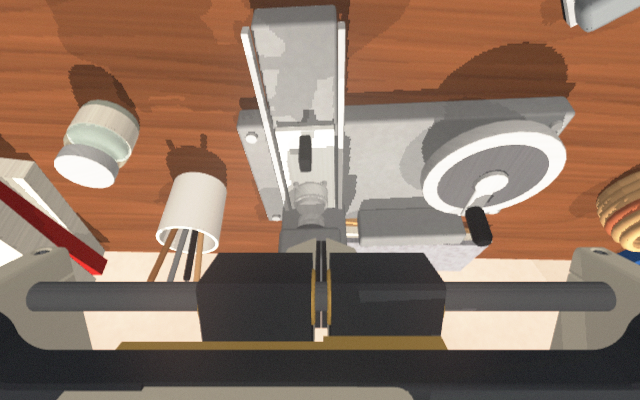

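```bash
python3 - <<'E'
import cv2
im=cv2.imread('pics/w13.png')
c=cv2.rotate(im[110:260,250:380],cv2.ROTATE_180)
cv2.imwrite('pics/w13z.png',cv2.resize(c,None,fx=4,fy=4,interpolation=cv2.INTER_CUBIC))
E
```

```text
(no output)
```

View pics/w13z.png

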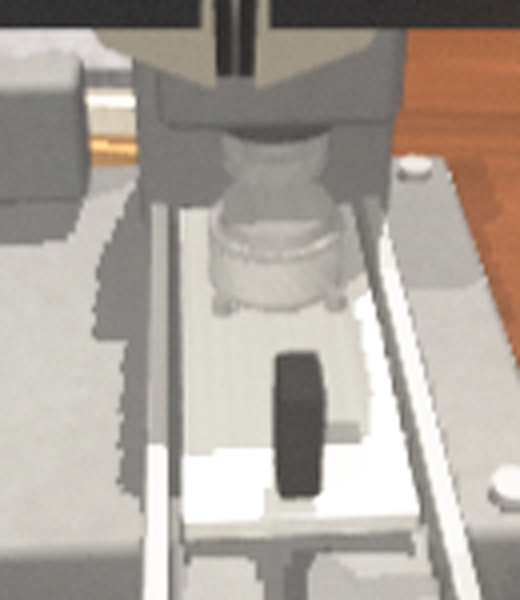

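```bash
python3 - <<'E'
from h import *
P=lambda u,v:(260+u/4-.375,90+v/4-.375)
a=ray('top',*P(483,270),.148);b=ray('top',*P(593,258),.148);m=(a+b)/2
print(a,b,np.hypot(*(a-b)[:2]));u=np.array([.9945,.1045]);print('ram from head front',m[:2]+.029*u)
s=readout.sense()
s={'eef_pos':np.array([.47948,-.16164,.21789]),'ee_rot':np.array([140.495,-.607,93.887])}
def z(p):
    q=proj('wrist',p,s); return (4*(380-q[0])).round(),(4*(260-q[1])).round()
for c in (.0727,.095):
    r0=np.array([.592,-.1685])+c*u
    print(c,r0,'foot front',z([*(r0-.017*u),.0825]),'foot L/R',z([r0[0]-.1*.017,r0[1]+.017,.0825]),z([r0[0],r0[1]-.017,.0825]),'head front bottom',z([*(r0-.029*u),.108]))
t=np.array([.592,-.1685])+.0727*u
print('tin front lid',z([*(t-.0185*u),.068]),'lid back',z([*(t+.0185*u),.068]),'tin base',z([*(t-.022*u),.04]),z([*(t-.022*u),.061]))
E
```

```text
[ 0.63383195 -0.12915255  0.148     ] [ 0.64157263 -0.19373963  0.148     ] 0.06504927906195145
ram from head front [ 0.66654279 -0.15841559]
0.0727 [ 0.66430015 -0.16090285] foot front (np.float64(278.0), np.float64(198.0)) foot L/R (np.float64(220.0), np.float64(170.0)) (np.float64(329.0), np.float64(170.0)) head front bottom (np.float64(282.0), np.float64(145.0))
0.095 [ 0.6864775 -0.1585725] foot front (np.float64(274.0), np.float64(160.0)) foot L/R (np.float64(219.0), np.float64(135.0)) (np.float64(323.0), np.float64(135.0)) head front bottom (np.float64(277.0), np.float64(107.0))
tin front lid (np.float64(278.0), np.float64(240.0)) lid back (np.float64(271.0), np.float64(178.0)) tin base (np.float64(278.0), np.float64(319.0)) (np.float64(279.0), np.float64(265.0))
```

```bash
cat >> h.py <<'E'
def full(tx,ty,tz,yaw):
    s=readout.sense();R0=R.from_euler('xyz',s['ee_rot'],degrees=True);R1=R.from_euler('xyz',[180,0,yaw],degrees=True)
    print('d',(R0.inv().apply(np.array([tx,ty,tz])-s['eef_pos'])/.6).round(4),'w',((R0.inv()*R1).as_rotvec()/(np.pi/2)).round(4))
E
python3 - <<'E'
from h import *
full(.46,-.16,.24,96);full(.50,-.10,.24,96);print(readout.sense()['qpos'])
E
```

```text
d [ 0.0052 -0.0014 -0.0493] w [ 0.4389  0.0012 -0.025 ]
d [ 0.1004  0.0545 -0.0018] w [ 0.4389  0.0012 -0.025 ]
[ -46.02583438    5.03459586  121.64098501   52.4574083    38.37228174
 -177.87042264]
```

servo_tool([
  {"dx":0.005,"dy":-0.001,"dz":-0.02,"wx":0.1,"wy":0,"wz":-0.005,"fingers":0},
  {"dx":0.005,"dy":-0.001,"dz":-0.04,"wx":0.2,"wy":0,"wz":-0.01,"fingers":0},
  {"dx":0.005,"dy":-0.001,"dz":-0.049,"wx":0.3,"wy":0,"wz":-0.015,"fingers":20},
  {"dx":0.005,"dy":-0.001,"dz":-0.049,"wx":0.4,"wy":0,"wz":-0.02,"fingers":50},
  {"dx":0.005,"dy":-0.001,"dz":-0.049,"wx":0.439,"wy":0,"wz":-0.025,"fingers":50},
  {"dx":0.005,"dy":-0.001,"dz":-0.049,"wx":0.439,"wy":0,"wz":-0.025,"fingers":50},
  {"dx":0.005,"dy":-0.001,"dz":-0.049,"wx":0.439,"wy":0,"wz":-0.025,"fingers":50},
])

```text
time: 15.55
eef_pos: [0.4598, -0.16, 0.2393]
ee_rot: [180.0, 0.0, 95.9]
wrist_force: [0.4, 0.1, -0.4]
width: 0.496
```

```bash
python3 - <<'E'
from h import *
s=readout.sense();print(s['time'],s['eef_pos'],s['ee_rot'],s['qpos'],s['width'])
full(.635,.037,.19,96)
E
```

```text
15.55 [ 0.45976442 -0.15998517  0.23934846] [1.79996354e+02 8.59831378e-03 9.58966985e+01] [-2.82125463e+01  1.49836636e+01  9.18536215e+01 -5.30224165e-03
  7.31548748e+01 -1.24107709e+02] 0.4960287045626665
d [0.2966 0.3242 0.0822] w [ 0.      0.0001 -0.0011]
```

servo_tool([
  {"dx":0.05,"dy":0.06,"dz":0.0,"wx":0,"wy":0,"wz":0,"fingers":50},
  {"dx":0.11,"dy":0.12,"dz":0.0,"wx":0,"wy":0,"wz":0,"fingers":50},
  {"dx":0.17,"dy":0.19,"dz":0.02,"wx":0,"wy":0,"wz":0,"fingers":50},
  {"dx":0.23,"dy":0.26,"dz":0.04,"wx":0,"wy":0,"wz":0,"fingers":50},
  {"dx":0.28,"dy":0.31,"dz":0.06,"wx":0,"wy":0,"wz":0,"fingers":50},
  {"dx":0.297,"dy":0.324,"dz":0.082,"wx":0,"wy":0,"wz":0,"fingers":50},
  {"dx":0.297,"dy":0.324,"dz":0.082,"wx":0,"wy":0,"wz":0,"fingers":50},
  {"dx":0.297,"dy":0.324,"dz":0.082,"wx":0,"wy":0,"wz":0,"fingers":50},
])

```text
time: 16.55
eef_pos: [0.6348, 0.0356, 0.1915]
ee_rot: [179.9, 0.1, 95.8]
wrist_force: [0.1, 0.6, -0.0]
width: 0.546
```

```bash
python3 - <<'E'
from h import *
s=readout.sense();print(s['time'],s['eef_pos'],s['ee_rot'],s['width'])
cv2.imwrite('pics/w14.png',read_camera('wrist'))
s=readout.sense()
for p in([.642,.0375,.125],[.587,.0318,.085]):print(proj('wrist',p,s))
E
```

```text
16.55 [0.63475027 0.03564727 0.19154685] [1.79944127e+02 7.47790977e-02 9.58080014e+01] 0.5458442701852918
[324.08945208 224.98896525]
[323.67457845 144.18328352]
```

View pics/w14.png

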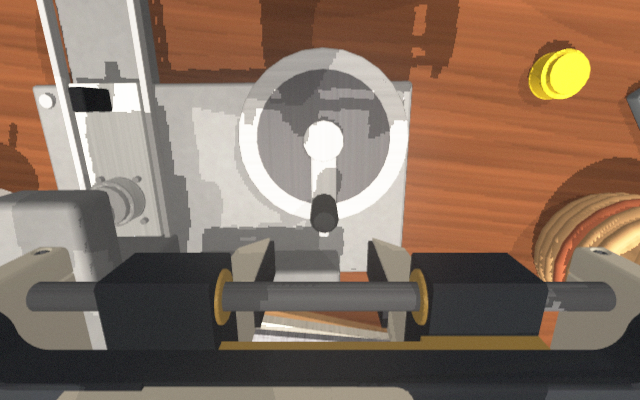

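```bash
python3 - <<'E'
from h import *
im=cv2.imread('pics/w14.png')
cv2.imwrite('pics/w14z.png',cv2.resize(im[110:250,270:380],None,fx=4.2,fy=4.2,interpolation=cv2.INTER_CUBIC))
cv2.imwrite('pics/w14t.png',cv2.resize(im[80:250,30:180],None,fx=3.5,fy=3.5,interpolation=cv2.INTER_CUBIC))
E
```

```text
(no output)
```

View pics/w14z.png

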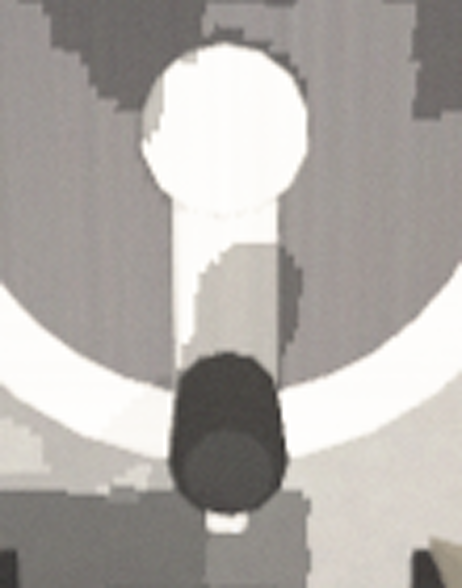

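View pics/w14t.png

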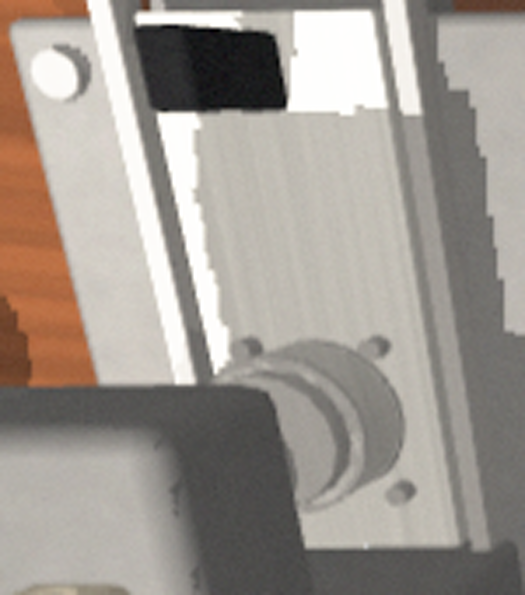

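servo_tool([
  {"dx":0.002,"dy":0.01,"dz":0.03,"wx":0,"wy":0,"wz":0,"fingers":50},
  {"dx":0.002,"dy":0.01,"dz":0.08,"wx":0,"wy":0,"wz":0,"fingers":50},
  {"dx":0.002,"dy":0.01,"dz":0.13,"wx":0,"wy":0,"wz":0,"fingers":50},
  {"dx":0.002,"dy":0.01,"dz":0.16,"wx":0,"wy":0,"wz":0,"fingers":50},
  {"dx":0.002,"dy":0.01,"dz":0.17,"wx":0,"wy":0,"wz":0,"fingers":50},
  {"dx":0.002,"dy":0.01,"dz":0.17,"wx":0,"wy":0,"wz":0,"fingers":50},
], grip_force=25)

```text
time: 17.35
eef_pos: [0.6414, 0.0387, 0.0891]
ee_rot: [179.9, 0.1, 95.9]
wrist_force: [-0.6, 0.3, 0.6]
width: 0.543
```

```bash
python3 - <<'E'
from h import *
s=readout.sense();print(s['time'],s['eef_pos'],s['ee_rot'],s['width'],s['wrist_force'])
cv2.imwrite('pics/w15.png',read_camera('wrist')[60:,150:500])
E
```

```text
17.35 [0.64144197 0.03866966 0.08908148] [1.79940867e+02 5.48680714e-02 9.58773846e+01] 0.5430578901123987 [-0.59632973  0.33357167  0.58454954]
```

View pics/w15.png

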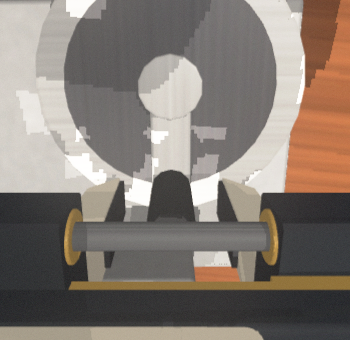

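Handle is between the pads; close on it.

servo_tool([
  {"dx":-0.001,"dy":0,"dz":0,"wx":0,"wy":0,"wz":0,"fingers":30},
  {"dx":-0.001,"dy":0,"dz":0,"wx":0,"wy":0,"wz":0,"fingers":16},
  {"dx":-0.001,"dy":0,"dz":0,"wx":0,"wy":0,"wz":0,"fingers":16},
  {"dx":-0.001,"dy":0,"dz":0,"wx":0,"wy":0,"wz":0,"fingers":16},
  {"dx":-0.001,"dy":0,"dz":0,"wx":0,"wy":0,"wz":0,"fingers":16},
], grip_force=25)

```text
time: 18.02
eef_pos: [0.6413, 0.0383, 0.0892]
ee_rot: [179.9, 0.1, 95.9]
wrist_force: [-1.0, 0.7, 2.6]
width: 0.235
```

```bash
python3 - <<'E'
from h import *
s=readout.sense();print(s['time'],s['eef_pos'],s['ee_rot'],s['width']*91.8,s['wrist_force'])
yaw=95.9;X=np.array([np.cos(np.radians(yaw)),np.sin(np.radians(yaw))]);Y=np.array([X[1],-X[0]])
a0=np.radians(6.0);R_=.055
for ph in list(range(0,361,10)):
    a=a0-np.radians(ph);d=R_*np.array([np.cos(a)-np.cos(a0),np.sin(a)-np.sin(a0)])/.6
    print(ph,'%.4f %.4f'%(d@X,d@Y))
E
```

```text
18.025 [0.64132595 0.03825091 0.08920722] [1.79940916e+02 5.01916175e-02 9.58884856e+01] 21.588068629736416 [-1.00673022  0.68755407  2.62244414]
0 0.0000 0.0000
10 -0.0159 -0.0014
20 -0.0314 -0.0055
30 -0.0459 -0.0122
40 -0.0590 -0.0213
50 -0.0703 -0.0326
60 -0.0795 -0.0457
70 -0.0862 -0.0602
80 -0.0904 -0.0756
90 -0.0918 -0.0915
100 -0.0905 -0.1074
110 -0.0864 -0.1229
120 -0.0796 -0.1374
130 -0.0705 -0.1505
140 -0.0592 -0.1618
150 -0.0461 -0.1710
160 -0.0317 -0.1778
170 -0.0162 -0.1819
180 -0.0003 -0.1833
190 0.0156 -0.1820
200 0.0310 -0.1779
210 0.0455 -0.1711
220 0.0586 -0.1620
230 0.0700 -0.1507
240 0.0791 -0.1376
250 0.0859 -0.1232
260 0.0901 -0.1077
270 0.0915 -0.0918
280 0.0901 -0.0759
290 0.0860 -0.0605
300 0.0793 -0.0460
310 0.0702 -0.0329
320 0.0589 -0.0215
330 0.0458 -0.0124
340 0.0313 -0.0056
350 0.0159 -0.0014
360 -0.0000 -0.0000
```

servo_tool([
  {"dx":-0.0159,"dy":-0.0014,"dz":0,"wx":0,"wy":0,"wz":0,"fingers":16},
  {"dx":-0.0314,"dy":-0.0055,"dz":0,"wx":0,"wy":0,"wz":0,"fingers":16},
  {"dx":-0.0459,"dy":-0.0122,"dz":0,"wx":0,"wy":0,"wz":0,"fingers":16},
  {"dx":-0.059,"dy":-0.0213,"dz":0,"wx":0,"wy":0,"wz":0,"fingers":16},
  {"dx":-0.0703,"dy":-0.0326,"dz":0,"wx":0,"wy":0,"wz":0,"fingers":16},
  {"dx":-0.0795,"dy":-0.0457,"dz":0,"wx":0,"wy":0,"wz":0,"fingers":16},
  {"dx":-0.0862,"dy":-0.0602,"dz":0,"wx":0,"wy":0,"wz":0,"fingers":16},
  {"dx":-0.0904,"dy":-0.0756,"dz":0,"wx":0,"wy":0,"wz":0,"fingers":16},
  {"dx":-0.0918,"dy":-0.0915,"dz":0,"wx":0,"wy":0,"wz":0,"fingers":16},
])

```text
time: 19.15
eef_pos: [0.5921, -0.0223, 0.0892]
ee_rot: [179.9, 0.0, 95.9]
wrist_force: [0.1, 6.2, 5.4]
width: 0.228
```

```bash
python3 - <<'E'
from h import *
s=readout.sense();print(s['time'],s['eef_pos'],s['ee_rot'],s['width']*91.8,s['wrist_force'])
im=read_camera('wrist');cv2.imwrite('pics/w16.png',im)
E
```

```text
19.15 [ 0.59206213 -0.02232632  0.08916328] [1.79903511e+02 2.67897265e-02 9.58608254e+01] 20.897131519431763 [0.13484974 6.23331381 5.354359  ]
```

View pics/w16.png

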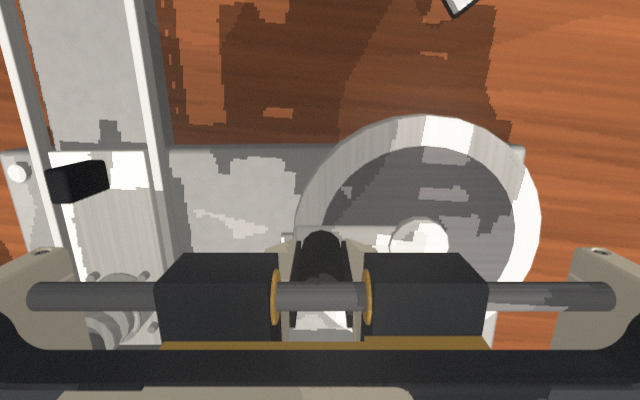

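servo_tool([
  {"dx":0.0013,"dy":-0.0159,"dz":0,"wx":0,"wy":0,"wz":0,"fingers":16},
  {"dx":0.0054,"dy":-0.0314,"dz":0,"wx":0,"wy":0,"wz":0,"fingers":16},
  {"dx":0.0122,"dy":-0.0459,"dz":0,"wx":0,"wy":0,"wz":0,"fingers":16},
  {"dx":0.0213,"dy":-0.059,"dz":0,"wx":0,"wy":0,"wz":0,"fingers":16},
  {"dx":0.0326,"dy":-0.0703,"dz":0,"wx":0,"wy":0,"wz":0,"fingers":16},
  {"dx":0.0457,"dy":-0.0795,"dz":0,"wx":0,"wy":0,"wz":0,"fingers":16},
  {"dx":0.0601,"dy":-0.0863,"dz":0,"wx":0,"wy":0,"wz":0,"fingers":16},
  {"dx":0.0756,"dy":-0.0904,"dz":0,"wx":0,"wy":0,"wz":0,"fingers":16},
  {"dx":0.0915,"dy":-0.0918,"dz":0,"wx":0,"wy":0,"wz":0,"fingers":16},
])

```text
time: 20.32
eef_pos: [0.5318, 0.0266, 0.0891]
ee_rot: [179.9, 0.1, 95.9]
wrist_force: [5.1, -1.9, 5.5]
width: 0.235
```

```bash
python3 - <<'E'
from h import *
s=readout.sense();print(s['time'],s['eef_pos'],s['ee_rot'],s['width']*91.8,s['wrist_force'])
im=read_camera('wrist');cv2.imwrite('pics/w17.png',im)
b=read_camera('scene')
cv2.imwrite('pics/s17.png',cv2.resize(b[150:310,200:400],None,fx=3.7,fy=3.7,interpolation=cv2.INTER_CUBIC))
E
```

```text
20.325 [0.53181326 0.0266154  0.0891473 ] [1.79931442e+02 1.21493172e-01 9.58984544e+01] 21.548656235024655 [ 5.14043392 -1.88899018  5.54924053]
```

View pics/w17.png

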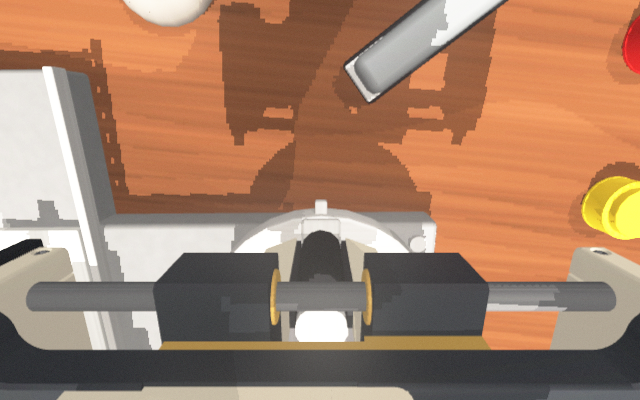

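View pics/s17.png

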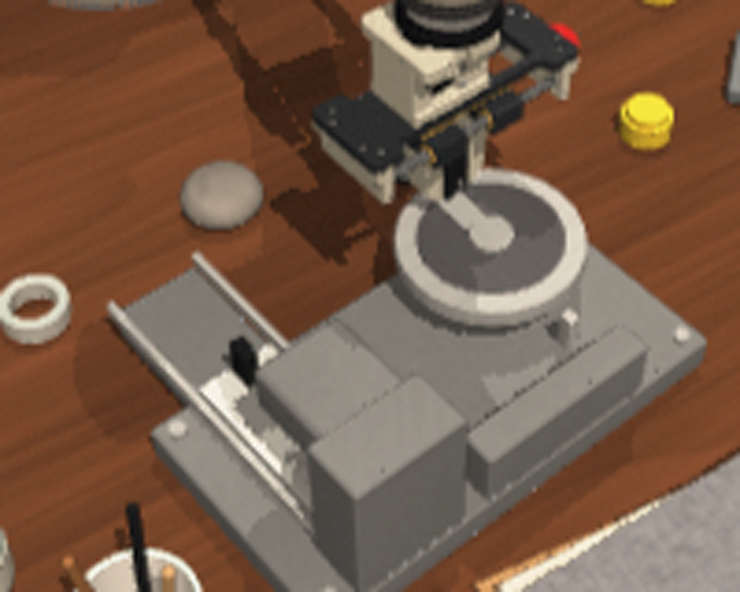

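servo_tool([
  {"dx":0.0159,"dy":0.0013,"dz":0,"wx":0,"wy":0,"wz":0,"fingers":16},
  {"dx":0.0313,"dy":0.0054,"dz":0,"wx":0,"wy":0,"wz":0,"fingers":16},
  {"dx":0.0458,"dy":0.0122,"dz":0,"wx":0,"wy":0,"wz":0,"fingers":16},
  {"dx":0.0589,"dy":0.0213,"dz":0,"wx":0,"wy":0,"wz":0,"fingers":16},
  {"dx":0.0703,"dy":0.0326,"dz":0,"wx":0,"wy":0,"wz":0,"fingers":16},
  {"dx":0.0794,"dy":0.0457,"dz":0,"wx":0,"wy":0,"wz":0,"fingers":16},
  {"dx":0.0862,"dy":0.0601,"dz":0,"wx":0,"wy":0,"wz":0,"fingers":16},
  {"dx":0.0904,"dy":0.0756,"dz":0,"wx":0,"wy":0,"wz":0,"fingers":16},
  {"dx":0.0918,"dy":0.0915,"dz":0,"wx":0,"wy":0,"wz":0,"fingers":16},
])

```text
time: 21.55
eef_pos: [0.5795, 0.0871, 0.0891]
ee_rot: [-179.9, 0.1, 95.9]
wrist_force: [-2.1, -1.8, 9.8]
width: 0.228
```

servo_tool([
  {"dx":-0.0014,"dy":0.0159,"dz":0,"wx":0,"wy":0,"wz":0,"fingers":16},
  {"dx":-0.0055,"dy":0.0313,"dz":0,"wx":0,"wy":0,"wz":0,"fingers":16},
  {"dx":-0.0122,"dy":0.0458,"dz":0,"wx":0,"wy":0,"wz":0,"fingers":16},
  {"dx":-0.0213,"dy":0.0589,"dz":0,"wx":0,"wy":0,"wz":0,"fingers":16},
  {"dx":-0.0326,"dy":0.0703,"dz":0,"wx":0,"wy":0,"wz":0,"fingers":16},
  {"dx":-0.0457,"dy":0.0794,"dz":0,"wx":0,"wy":0,"wz":0,"fingers":16},
  {"dx":-0.0602,"dy":0.0862,"dz":0,"wx":0,"wy":0,"wz":0,"fingers":16},
  {"dx":-0.0756,"dy":0.0904,"dz":0,"wx":0,"wy":0,"wz":0,"fingers":16},
  {"dx":-0.0885,"dy":0.0918,"dz":0,"wx":0,"wy":0,"wz":0,"fingers":16},
])

```text
time: 22.68
eef_pos: [0.641, 0.0403, 0.0891]
ee_rot: [180.0, 0.0, 95.9]
wrist_force: [1.8, 3.1, 6.7]
width: 0.234
```

servo_tool([
  {"dx":-0.003,"dy":0,"dz":0,"wx":0,"wy":0,"wz":0,"fingers":16},
  {"dx":-0.003,"dy":0,"dz":0,"wx":0,"wy":0,"wz":0,"fingers":16},
  {"dx":-0.003,"dy":0,"dz":0,"wx":0,"wy":0,"wz":0,"fingers":16},
])

```text
time: 23.05
eef_pos: [0.6413, 0.0379, 0.0892]
ee_rot: [179.9, 0.1, 95.9]
wrist_force: [2.9, -0.4, 5.2]
width: 0.235
```

```bash
python3 - <<'E'
from h import *
s=readout.sense();print(s['time'],s['eef_pos'],s['ee_rot'],s['width']*91.8,s['wrist_force'])
im=read_camera('wrist');cv2.imwrite('pics/w18.png',im[60:,150:500])
E
```

```text
23.05 [0.64126979 0.03786728 0.08915407] [1.79939851e+02 1.13552758e-01 9.58912649e+01] 21.614692585798263 [ 2.92435316 -0.35382322  5.23339138]
```

View pics/w18.png

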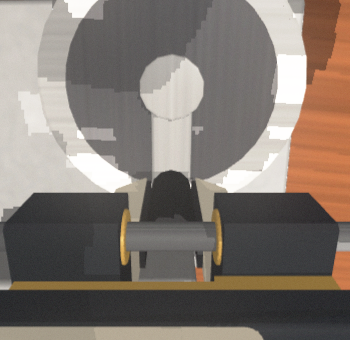

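servo_tool([
  {"dx":0.0005,"dy":0,"dz":0,"wx":0,"wy":0,"wz":0,"fingers":16},
  {"dx":0.0005,"dy":0,"dz":0,"wx":0,"wy":0,"wz":0,"fingers":30},
  {"dx":0.0005,"dy":0,"dz":0,"wx":0,"wy":0,"wz":0,"fingers":50},
  {"dx":0.0005,"dy":0,"dz":0,"wx":0,"wy":0,"wz":0,"fingers":50},
  {"dx":0.0005,"dy":0,"dz":-0.03,"wx":0,"wy":0,"wz":0,"fingers":50},
  {"dx":0.0005,"dy":0,"dz":-0.1,"wx":0,"wy":0,"wz":0,"fingers":50},
  {"dx":-0.001,"dy":-0.01,"dz":-0.17,"wx":0,"wy":0,"wz":0,"fingers":50},
  {"dx":-0.002,"dy":-0.01,"dz":-0.17,"wx":0,"wy":0,"wz":0,"fingers":50},
  {"dx":-0.002,"dy":-0.01,"dz":-0.17,"wx":0,"wy":0,"wz":0,"fingers":50},
])

```text
time: 24.22
eef_pos: [0.6351, 0.0364, 0.1912]
ee_rot: [180.0, 0.1, 95.9]
wrist_force: [-0.1, -0.2, -0.3]
width: 0.547
```

```bash
python3 - <<'E'
from h import *
s=readout.sense();print(s['time'],s['eef_pos'],s['ee_rot'],s['width']*91.8,s['wrist_force'])
im=read_camera('wrist');cv2.imwrite('pics/w19.png',im)
cv2.imwrite('pics/w19z.png',cv2.resize(im[110:250,270:380],None,fx=4.2,fy=4.2,interpolation=cv2.INTER_CUBIC))
cv2.imwrite('pics/w19t.png',cv2.resize(im[80:250,30:180],None,fx=3.5,fy=3.5,interpolation=cv2.INTER_CUBIC))
E
```

```text
24.225 [0.635052   0.03642919 0.1912273 ] [1.79959917e+02 5.22588434e-02 9.58771537e+01] 50.180045419949806 [-0.10426618 -0.20627696 -0.33749063]
```

View pics/w19z.png

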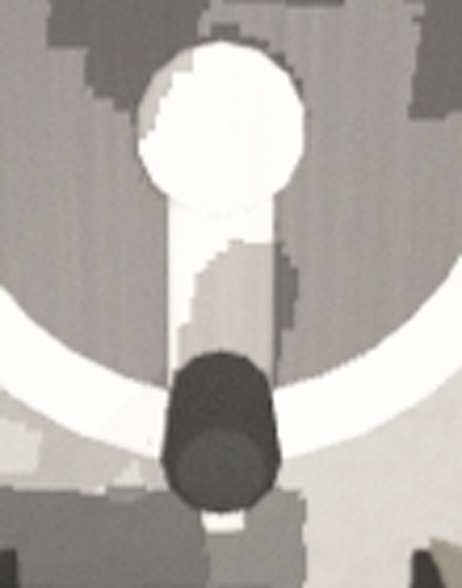

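View pics/w19t.png

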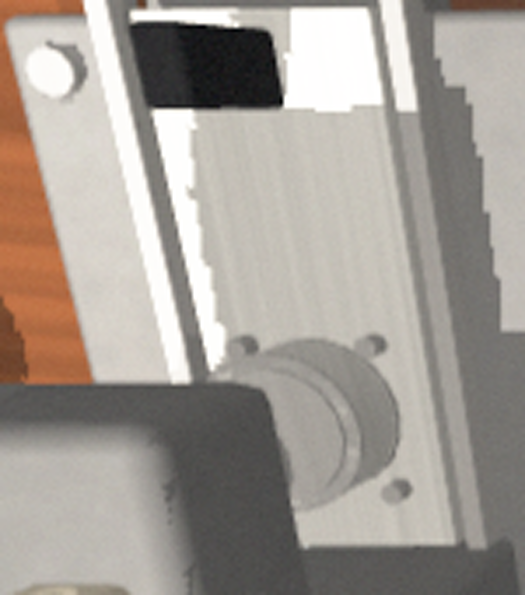

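```bash
python3 - <<'E'
from h import *
cv2.imwrite('pics/t20.png',read_camera('top'))
E
```

```text
(no output)
```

View pics/t20.png

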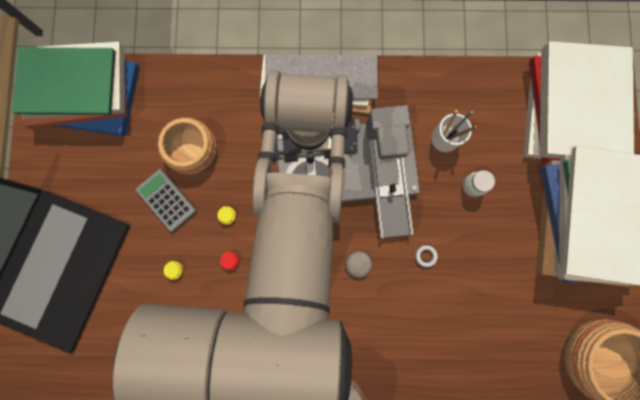

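```bash
python3 - <<'E'
from h import *
im=cv2.imread('pics/t20.png')
t=im[178:202,380:404].max(2);ys,xs=np.nonzero(t<60);print(xs.mean()+380,ys.mean()+178,len(xs))
p=ray('top',xs.mean()+380,ys.mean()+178,.07);print(p,'ram est',p[:2]+.095*np.array([.9945,.1045]))
print(r.finish_job())
E
```

```text
392.04761904761904 187.9047619047619 21
[ 0.57299544 -0.16891445  0.07      ] ram est [ 0.66747294 -0.15898695]
the job is handed in; nothing more can be done
None
```

I stood the tin between the four pins, slid the carriage in to its stop, turned the flywheel one clockwise revolution, let go and handed the job in at about 24 s.

- **Carriage:** It stopped after about 73 mm instead of 95 mm, and pushing harder with closed fingers did not move it. I took that as the stop, with the carriage having started about 22 mm in. In the last top view the tab puts the cradle at (0.667, -0.159). The press head's front edge puts the ram at (0.667, -0.158), so the two agree to about 1 mm.
- **Pinch slip:** My grip on the tab slipped forward about 17 mm when the carriage reached the stop. The force was about 16 N, and the tin stayed upright and centred.
- **Flywheel:** The gripper came back to within 0.4 mm of where it first held the handle. The last wrist picture shows the handle at the mark post, perhaps 0.5° past it.
- **Tin:** Upright between the pins and clearly lower-lidded than before the turn. I did not measure the lid depth.
- **Rest of the desk:** The parts of the desk not hidden by the arm look unchanged in the last top view. The arm hides the stapler there; an earlier side view during the turn did show it. The last wrist force reading was near zero.

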